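Fetch the stake from the lidded pot and set it in the bench block

ROBOT

A 7-joint arm with a two-finger parallel gripper is mounted at the origin on the work surface. World frame = base frame: x ahead of the robot, y to its left, z up, the work surface at z = 0. Lengths are in m, angles in rad, forces in N, time in s.
With the tool pointing down it reaches from about 0.4 to 0.875 m from the base axis. Payload 19.3 kg.
Tool frame: the origin (TCP) lies at the very end of the fingers, on their centre line; the grasp point (between the pads) lies 19 mm behind it; z points along the fingers, y is the line along which they close (so a half turn about z gives the same grasp; the last joint's range is limited). The gripper opens to 85 mm and grips with 20 to 120 N. Pads are 22 mm wide; open, the fingers measure 114 mm over their backs; the gripper's body (76 mm by 85 mm) begins 54 mm behind the grasp point. The pads swing forward as they close: fully open they stand 13 mm farther back than shut.
Start: joints at [-1.373, 0.521, -0.036, 1.599, 0.021, 1.021, -0.113], TCP at [0.165, 0.603, 0.231] pointing down, gripper open.
Joint ranges: [-2.91, 2.91], [-0.3, 2.13], [-1.5, 1.42], [0.17, 2.43], [-1.26, 4.41], [0.16, 1.93], [-2.52, 2.52]. Speed limits (rad/s): [1.89, 1.89, 2.39, 2.39, 3.01, 3.01, 3.01].

INTERFACE

Orientations are given as [roll, pitch, yaw] about the fixed x, y, z axes, in that order (R = Rz(yaw) Ry(pitch) Rx(roll)).
In Python, from workcell import observe, grab_frame, job_done gives the robot as it stands.
- The arm moves only by the tool move_arm, never from a script. Its argument "plan" is a list that holds one entry, the list of rows, each a list of 7 numbers: the shift along the tool's x, y, z each as a share of 0.02 m, from -1 to 1, then the turn, a rotation vector about the tool's x, y, z each as a share of 6 degrees, from -1 to 1, then the opening, from -1 (shut) to 1 (fully open). A call has exactly 10 rows; each row shifts and turns the commanded pose from where the row before left it, along the tool's axes as they then stand; what a row does not reach is not made up. A row lasts 1/10 s, in which the tool goes at most 50 mm and 8.59 degrees, less where a joint would pass 70% of its speed; a pose out of reach is approached as far as the arm can. A call with a number of a shift or a turn outside -1 to 1 is refused whole. A call with a gripper value outside its range is refused whole. The fingers move at their own pace and stop on an object; "grip_force" is the grip in N (left out, the last holds). Time passes only in rows, so rows that do not move let the fingers close, or fill a call up. It gives the time, the measured TCP pose, the force, the opening and the grip force at its end, in the units of the state.
- observe(): the state, without advancing time (a new reading comes with each control period).
- grab_frame(name): name is "scene" or "top" or "wrist"; returns a dict with "color" (384x512x3 uint8, red, green, blue), "intrinsics" (3x3 intrinsics, pixels), "k1" (the pictures are not rectified: a ray, as slopes to the right and down, at radius r is drawn at 1 + k1 r^2 times it, then the intrinsics apply), "position" and "orientation" of the camera in the world; the wrist camera has in their place "tool_from_camera" (4x4, takes a point from camera to tool coordinates, whose origin is the TCP and whose axes are the flange's). Camera axes: x right, y down, z forward; pixel columns grow to the right and rows downward; lengths in m; the calibration is good to about 2 mm. A picture is of the moment at which its call begins: read the wrist's pose just before it. There is no depth.
- job_done(): hands the job in; it is judged then, once.
The state is a dict: "clock": time; "qpos": joint angles; "qd": joint speeds; "joint_efforts": joint torques, N m; "position": TCP position; "tool_rot": TCP orientation; "force": force on the tool from outside, world axes, zero at the start; "moment": the same for the moment, N m; "grip_width": finger opening in m; "finger_force": force on a finger pad.
Only numpy, scipy, OpenCV 4.12 (cv2) and the standard library are available. Lean on these libraries where they do the work, as an engineer would, in place of code of your own. Each camera call takes 0.05 s, during which the arm holds its last target. There are 200 camera calls.

TASK

On the jeweller's bench, lift the knobbed lid off the wide low pot that stands under the plier rail and lay it gently, right way up, in the middle of the round cork mat. Then take the square-tanged stake out of the pot and plug it fully home, tang down, in the square socket of the steel block. Do not bump the rail, and leave the pot, the tall jar, the bottle and the soldering brick standing where they are.

Things in the scene. Friction and masses are not known exactly. Their poses are not given: they have to be found in the camera images.
- rack: Fixed plier rail on two 16 mm posts at y = -270 and +270 mm (feet 110 x 60 x 8 mm). Origin: on the bench below the middle of the bar; y along the bar, +x away from the robot. Three pliers hang fixed on the bar at y = -225, 0, +225 mm, each 40 mm wide, 20 mm thick, from 282 down to 160 mm above the bench.
- rail_mid (a point): Middle of the rail's bar (steel, 16 mm thick, 560 mm long), 260 mm above the bench, right above the rack's origin. Pot and jar stand with their centres 8 to 18 mm to the robot's side of the bar, so an upright gripper over them would hit it: come from the robot's side with the tool leaning about 25 to 40 degrees.
- pot: Loose wide low round steel pot, 132 mm outside diameter, 62 mm high, wall 5 mm, floor 6 mm thick, 0.8 kg. Origin: centre of its underside; z up.
- lid: Loose domed steel lid, 0.22 kg. Origin: centre of its lower edge, 54 mm above the pot's underside when closed; z up. Hollow collar 114 mm outside, 108 inside, from 0 to 8 mm, hangs in the mouth with 4 mm play; flange 138 mm wide at 8 to 11.5 mm lies on the rim; hollow dome to 32 mm; neck 12 mm thick to 46 mm; knob to 70 mm. It stands level on its collar.
- lid_knob (a point): Centre of the lid's upright round knob (28 mm in diameter, 24 mm tall, black), 58 mm above the lid's origin. The stake stands 27 mm up into the closed lid: lift straight up by 30 mm or more before moving sideways.
- stake: Loose steel stake, 0.3 kg, upright on its tang in the pot, within 15 mm of its centre. Origin: centre of the underside; z up; x, y square to the flat sides. Tang 18 mm square from 0 to 28 mm (lowest 3 mm: 16 mm), square body 28 mm wide from 28 to 68 mm (its underside is the shoulder), low dome to 75 mm. Sides within 23 degrees of the rail's x and y; fits the socket any of four ways.
- stake_grip (a point): Point on the stake's axis 57 mm above its origin, a good height to hold the square body.
- block: Fixed dark steel block, 80 x 80 mm, 45 mm high. Origin: centre of its underside; x and y along its sides. One square socket in the middle of its top, sides parallel to the block's.
- block_hole0 (a point): Centre of the socket's mouth on the block's top face, z up. Socket 20.5 mm square with a 2 mm chamfer, 34 mm deep; the stake is fully home when its shoulder lies on the block's top (its origin then 28 mm below this point).
- mat: Fixed round cork mat, 160 mm in diameter, 5 mm thick. Origin: centre of its underside.
- jar: Bystander: tall closed round steel jar, 80 mm in diameter, 102 mm high, with a small knob up to 128 mm, 0.6 kg, under the rail beside the pot. Origin: centre of its underside.
- bottle: Bystander: upright white plastic bottle, 52 mm in diameter, 150 mm high. Origin: centre of its underside.
- brick: Bystander: pale grey soldering brick lying flat, 50 x 90 x 30 mm. Origin: centre of its underside.
Not all that is in view belongs to the job. Leave any green look-alike of the lid alone. Several things have the shape of the mat; the one meant has the colours described above.

How it is judged:
On the way, in this order (a step that is already met when the one before it is completed fails the run):
1. the lid is lifted clear of the pot (z of lid in the frame of pot above 0.085 m), for 0.1 s.
2. the lid lies right way up on the cork mat, let go (horizontal distance between lid and mat below 0.035 m and angle between lid's own z axis and vertical below 0.1 rad and height (world z) of lid below 0.012 m and contact force between the fingers and lid below 0.1 N), for 0.2 s.
3. the stake is fully home in the socket (horizontal distance between stake and block_hole0 below 0.004 m and z of stake in the frame of block_hole0 below -0.0265 m and angle between stake's own z axis and vertical below 0.06 rad), for 0.2 s.
At the end, for the whole second after the job is handed in: The lid lies right way up (within 0.1 rad) on the cork mat, its centre within 35 mm of the mat's centre; the stake stands upright (0.06 rad) in the socket within 4 mm of its axis, its foot at least 26.5 mm below the mouth (shoulder on the block); the pot stands upright; both are at rest and let go (all of step 2 and all of step 3 and linear speed of each of lid, stake below 0.02 m/s and contact force between the fingers and stake below 0.1 N and angle between pot's own z axis and vertical below 0.1 rad); the robot touches nothing.
It fails at once if the lid is dropped onto the mat or bench instead of being set down (linear speed of lid above 0.55 m/s and height (world z) of lid below 0.045 m and contact force between the fingers and lid below 0.1 N).
It fails at once if the rail is bumped with more than 5 N (contact force between any of the arm, the fingers, lid, stake and rack above 5 N).
It fails at once if the pot is shifted by more than 40 mm or tipped (distance of pot from where it was at the start of the episode above 0.04 m or angle between pot's own z axis and vertical above 0.35 rad).
It fails at once if the jar, the bottle or the brick is shifted by more than 30 mm or tipped over (distance of any of jar, bottle, brick from where it was at the start of the episode above 0.03 m or angle between any of jar, bottle's own z axis and vertical above 0.35 rad).
It also fails if it takes over 61 s, if anything falls off the work surface, if the arm or the gripper's body presses on something with over 40 N, if the wrist force passes 120 N, or if a joint passes its speed limit or range.

## Working session

There is one attempt and no reset: what is moved stays moved. The work goes in short steps, Python scripts to look and compute and a tool call to move; the robot and the scene stay as the last step left them, time stands still between calls to the robot, and variables do not carry over. Pictures are saved under pics/ and viewed, at most 10 in all, crops included, and the job is handed in when it is done.

Besides the shell and the picture viewer there is one more tool, called after "Call:" as name(argument=value, ...), one argument or row to a line, values as JSON. move_arm: Moves the arm, as the interface text tells. Shift numbers are shares of 0.02 m and turn numbers shares of 6 degrees, none past 1 either way. Its arguments: {"type":"object","properties":{"plan":{"type":"array"},"grip_force":{"type":"number"}},"required":["plan"]}

```bash
mkdir -p pics; ls; python3 - <<'E'
from workcell import observe, grab_frame
import cv2,pickle
print(observe())
for n in("scene","top","wrist"):
    f=grab_frame(n); pickle.dump(f,open(f"pics/{n}0.pkl","wb"))
    cv2.imwrite(f"pics/{n}0.png",f["color"][:,:,::-1]); print(n,{k:v for k,v in f.items() if k!="color"})
E
```

```text
pics
{'clock': 0.0, 'qpos': array([-1.37318624,  0.52204814, -0.03630312,  1.59999156,  0.02122912,
        1.02109122, -0.11281324]), 'qd': array([ 0.00116993, -0.00071423,  0.00100277,  0.00126927,  0.00127545,
       -0.00069097,  0.00177909]), 'joint_efforts': array([-8.28827851e-04, -9.27129936e+01,  1.97981961e+00, -3.69922292e+01,
        1.78291602e-02,  8.20727582e-03,  7.65542723e-06]), 'position': array([0.16535681, 0.60238613, 0.23071064]), 'tool_rot': array([-3.14044592e+00,  1.18493780e-04,  2.87375330e+00]), 'force': array([-0.37619303, -0.14116298, -0.56358189]), 'moment': array([ 0.01321601,  0.06015988, -0.06861503]), 'finger_force': 0.0, 'grip_width': 0.08483060202521167}
scene {'intrinsics': array([[414.66353429,   0.        , 256.26508055],
       [  0.        , 414.66353429, 190.73727611],
       [  0.        ,   0.        ,   1.        ]]), 'k1': -0.06842365055049528, 'position': array([ 1.04802986, -0.61342395,  0.82996146]), 'orientation': array([-2.22419483e+00,  2.10922506e-03,  7.60087558e-01])}
top {'intrinsics': array([[480.67137497,   0.        , 254.90316802],
       [  0.        , 480.67137497, 195.04214413],
       [  0.        ,   0.        ,   1.        ]]), 'k1': -0.11776911245776768, 'position': array([0.38992029, 0.00543957, 1.34169632]), 'orientation': array([-3.09033604,  0.00885141, -1.56090365])}
wrist {'intrinsics': array([[267.85434122,   0.        , 258.42111669],
       [  0.        , 267.85434122, 195.16936602],
       [  0.        ,   0.        ,   1.        ]]), 'k1': -0.03602739733253413, 'tool_from_camera': array([[ 9.63554289e-04, -9.59639023e-01, -2.81233031e-01,
         7.05093101e-02],
       [ 9.99999282e-01,  7.24284778e-04,  9.54730175e-04,
        -4.92350567e-04],
       [-7.12503529e-04, -2.81233749e-01,  9.59639032e-01,
        -1.43162012e-01],
       [ 0.00000000e+00,  0.00000000e+00,  0.00000000e+00,
         1.00000000e+00]])}
```

```bash
python3 - <<'E'
import cv2
for n in("scene","top"):
    i=cv2.imread(f"pics/{n}0.png"); cv2.imwrite(f"pics/{n}0b.png",cv2.resize(i,(800,600),interpolation=cv2.INTER_CUBIC))
E
```

```text
(no output)
```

View pics/scene0b.png

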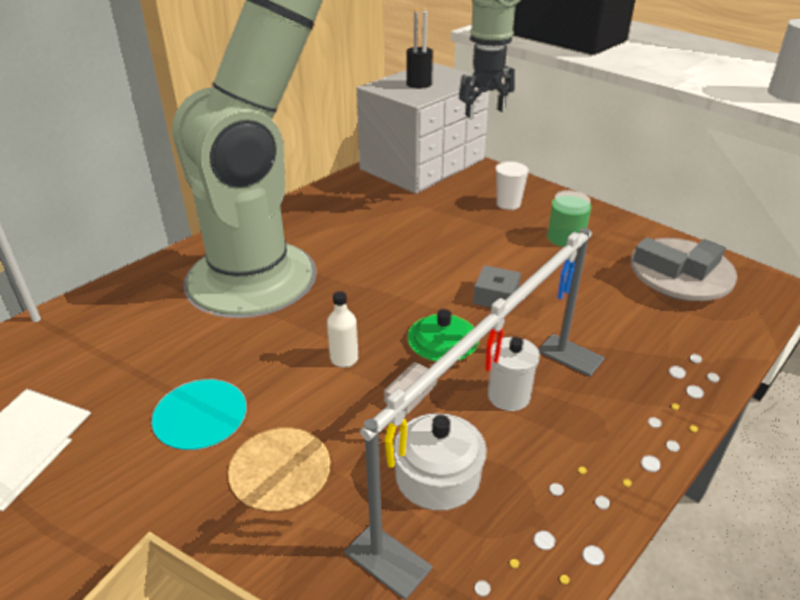

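View pics/top0b.png

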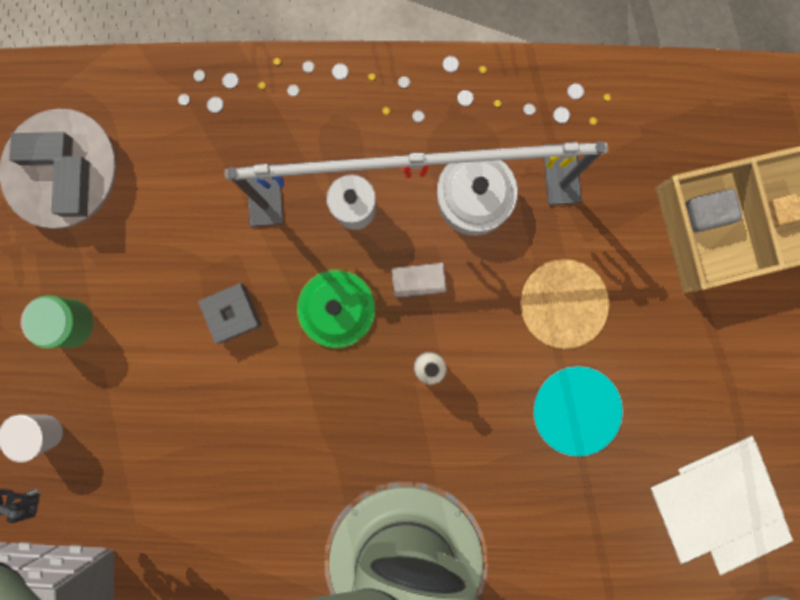

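The top view shows these candidates, in enlarged pixels:
- **Lids:** the steel knobbed lid on the wide pot (480,185), the green look-alike (333,307) and the jar with its knob (350,196). I choose (480,185).
- **Mats:** cork (565,303), cyan (578,410) and the grey plate (57,168). I choose the cork one.
- **Block:** (229,312).

Next is a close crop to check the choice.

```bash
cat > h.py <<'E'
import numpy as np,cv2,pickle
from scipy.spatial.transform import Rotation as R
from workcell import observe,grab_frame
def cam(f,st=None):
    if "position" in f: return R.from_euler('xyz',f["orientation"]).as_matrix(),np.array(f["position"])
    T=np.array(f["tool_from_camera"]);Rt=R.from_euler('xyz',st["tool_rot"]).as_matrix()
    return Rt@T[:3,:3],Rt@T[:3,3]+st["position"]
def dist(f): return np.array([f["k1"],0,0,0,0.])
def ray(f,px,st=None):
    Rc,p=cam(f,st); u=cv2.undistortPoints(np.array([[px]],float),f["intrinsics"],dist(f))[0,0]
    return p,Rc@np.array([u[0],u[1],1])
def onz(f,px,z,st=None):
    p,d=ray(f,px,st); return p+d*(z-p[2])/d[2]
def proj(f,P,st=None):
    Rc,p=cam(f,st); P=(np.atleast_2d(P)-p)@Rc
    return cv2.projectPoints(P.reshape(-1,1,3),np.zeros(3),np.zeros(3),f["intrinsics"],dist(f))[0][:,0]
def tri(*rays):
    A=np.zeros((3,3));b=np.zeros(3)
    for p,d in rays:
        d=d/np.linalg.norm(d);M=np.eye(3)-np.outer(d,d);A+=M;b+=M@p
    return np.linalg.solve(A,b)
E
python3 - <<'E'
import cv2,numpy as np
t=cv2.imread("pics/top0.png");s=cv2.imread("pics/scene0.png")
def c(i,x,y,w=80):
    h=w*3//4; return cv2.resize(i[y:y+h,x:x+w],(400,300),interpolation=cv2.INTER_CUBIC)
cv2.imwrite("pics/m1.png",np.vstack([np.hstack([c(t,270,90),c(t,115,170)]),np.hstack([c(s,235,260),c(t,320,155)])]))
E
```

```text
(no output)
```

View pics/m1.png

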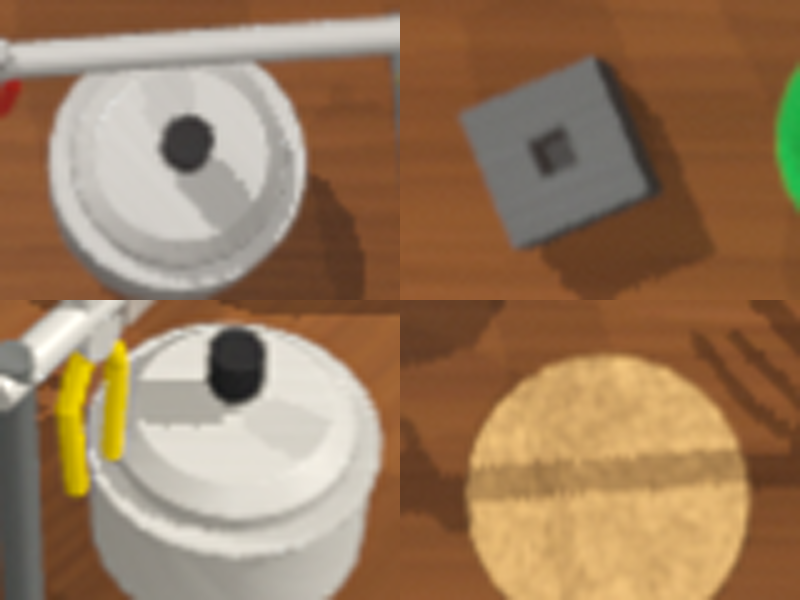

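The crop confirms the choice: black knob on the pale steel lid, top at about (307.2,117.6) in the top view and (282.0,268.0) in the scene view. The block's top corners and socket and the cork disc are also clear.

```bash
python3 - <<'E'
from h import *
t=pickle.load(open("pics/top0.pkl","rb"));s=pickle.load(open("pics/scene0.pkl","rb"))
np.set_printoptions(precision=4,suppress=True)
k1,k2=(307.2,117.6),(282.,268.)
print("knobtop",onz(t,k1,.124),onz(s,k2,.124),tri(ray(t,k1),ray(s,k2)))
c=[onz(t,(115+(x+.5)/5-.5,170+(y+.5)/5-.5),.045) for x,y in((59,117),(195,58),(252,190),(118,248))]
c=np.array(c);print("block",c.mean(0),c); e=np.roll(c,-1,0)-c;print(np.degrees(np.arctan2(e[:,1],e[:,0]))%90,np.linalg.norm(e,axis=1))
print("hole",onz(t,(115+153.5/5-.5,170+152.5/5-.5),.045))
print("mat",onz(t,(361.3,193.7),.005))
f=lambda x,y:(x/1.5625,y/1.5625)
a=onz(t,f(232,174),.26);b=onz(t,f(605,148),.26);print("rail",a,b,(a+b)/2,np.linalg.norm(a-b),np.degrees(np.arctan2(*(a-b)[:2])))
print("scene rail",onz(s,f(372,430),.26),onz(s,f(583,238),.26))
print("jar",onz(t,f(350,196),.128),"bottle",onz(t,f(431,369),.15),"brick",onz(t,f(419,280),.03),"green",onz(t,f(334,307),.07))
E
```

```text
knobtop [ 0.6526 -0.1154  0.124 ] [ 0.6515 -0.1141  0.124 ] [ 0.6523 -0.1153  0.1256]
block [0.4394 0.3146 0.045 ] [[0.4586 0.3687 0.045 ]
 [0.4915 0.294  0.045 ]
 [0.4199 0.2612 0.045 ]
 [0.3875 0.3344 0.045 ]]
[23.7752 24.6201 23.864  25.7644] [0.0816 0.0787 0.08   0.0789]
hole [0.44   0.3161 0.045 ]
mat [ 0.4649 -0.2795  0.005 ]
rail [0.6358 0.2623 0.26  ] [ 0.6798 -0.2872  0.26  ] [ 0.6578 -0.0125  0.26  ] 0.5512501466521434 -4.584959290398869
scene rail [ 0.682  -0.2773  0.26  ] [0.6413 0.2516 0.26  ]
jar [0.6295 0.0976 0.128 ] bottle [ 0.3496 -0.0362  0.15  ] brick [ 0.5009 -0.0181  0.03  ] green [0.4502 0.1265 0.07  ]
```

```bash
cat >> h.py <<'E'
def tool(az,lean):   # tool x towards the robot, lean along azimuth az (deg)
    a,l=np.radians([az,lean]); z=np.array([np.sin(l)*np.cos(a),np.sin(l)*np.sin(a),-np.cos(l)])
    y=np.array([-np.sin(a),np.cos(a),0]); return np.column_stack([np.cross(y,z),y,z])
def plan(st,p,Rt,n=None):
    R0=R.from_euler('xyz',st["tool_rot"]).as_matrix(); W=R.from_matrix(R0.T@Rt).as_rotvec(); D=np.array(p)-st["position"]
    if n is None: n=int(np.ceil(max(np.linalg.norm(D)/.0195,np.degrees(np.linalg.norm(W))/5.8,1)))
    while 1:
        w=R.from_rotvec(W/n).as_matrix(); S=np.zeros((3,3));M=R0.copy()
        for _ in range(n): S+=M; M=M@w
        row=np.r_[np.linalg.solve(S,D)/.02,np.degrees(W/n)/6]
        if abs(row).max()<=1: break
        n+=1
    q=R0.copy();x=st["position"].copy();path=[]
    for i in range(n): x=x+q@row[:3]*.02; q=q@w; path.append(x)
    print(n,"rows of",np.round(row,3).tolist(),"mid",np.round(path[n//2],3)); return row
def show(st):
    M=R.from_euler('xyz',st["tool_rot"]).as_matrix(); x,z=M[:,0],M[:,2]
    print("t",round(st["clock"],2),"pos",np.round(st["position"],4),"z",np.round(z,3),"x az",round(np.degrees(np.arctan2(-x[1],-x[0])),2),"lean",round(np.degrees(np.arccos(-z[2])),2),"y.z",round(M[2,1],4),"q",np.round(st["qpos"],2),"F",np.round(st["force"],1),"w",round(st["grip_width"],4))
E
python3 - <<'E'
from h import *
st=observe();show(st);plan(st,[.45,.325,.17],tool(35.5,0),20)
E
```

```text
t 0.15 pos [0.1653 0.6025 0.2309] z [-0.    -0.001 -1.   ] x az -15.35 lean 0.05 y.z -0.0008 q [-1.37  0.52 -0.04  1.6   0.02  1.02 -0.11] F [-0.4 -0.3 -0.2] w 0.0855
20 rows of [-0.617, -0.821, 0.153, -0.0, -0.0, -0.424] mid [0.291 0.418 0.197]
```

Call:
move_arm(
  plan=[
    [[-0.617, -0.821, 0.153, 0, 0, -0.424, 1], [-0.617, -0.821, 0.153, 0, 0, -0.424, 1], [-0.617, -0.821, 0.153, 0, 0, -0.424, 1], [-0.617, -0.821, 0.153, 0, 0, -0.424, 1], [-0.617, -0.821, 0.153, 0, 0, -0.424, 1], [-0.617, -0.821, 0.153, 0, 0, -0.424, 1], [-0.617, -0.821, 0.153, 0, 0, -0.424, 1], [-0.617, -0.821, 0.153, 0, 0, -0.424, 1], [-0.617, -0.821, 0.153, 0, 0, -0.424, 1], [-0.617, -0.821, 0.153, 0, 0, -0.424, 1]],
  ],
)

```text
clock: 1.15
position: [0.2768, 0.4311, 0.2005]
tool_rot: [-3.141, -0.0, -2.964]
force: [0.4, -0.5, 0.3]
grip_width: 0.0853
finger_force: 0.0
```

Call:
move_arm(
  plan=[
    [[-0.617, -0.821, 0.153, 0, 0, -0.424, 1], [-0.617, -0.821, 0.153, 0, 0, -0.424, 1], [-0.617, -0.821, 0.153, 0, 0, -0.424, 1], [-0.617, -0.821, 0.153, 0, 0, -0.424, 1], [-0.617, -0.821, 0.153, 0, 0, -0.424, 1], [-0.617, -0.821, 0.153, 0, 0, -0.424, 1], [-0.617, -0.821, 0.153, 0, 0, -0.424, 1], [-0.617, -0.821, 0.153, 0, 0, -0.424, 1], [-0.617, -0.821, 0.153, 0, 0, -0.424, 1], [-0.617, -0.821, 0.153, 0, 0, -0.424, 1]],
  ],
)

```text
clock: 2.15
position: [0.4508, 0.3248, 0.1698]
tool_rot: [-3.142, -0.0, -2.52]
force: [-1.3, -0.1, 0.2]
grip_width: 0.0853
finger_force: 0.0
```

```bash
cat > look.py <<'E'
from h import *
import sys
def look(n,crop=None):
    st=observe();f=grab_frame("wrist");pickle.dump((f,st),open(f"pics/{n}.pkl","wb"));i=f["color"][:,:,::-1]
    x,y,w,h=crop or (0,0,512,384)
    cv2.imwrite(f"pics/{n}.png",cv2.resize(i[y:y+h,x:x+w],(800,800*h//w),interpolation=cv2.INTER_CUBIC)); show(st); return f,st
E
python3 -c "
from look import *
f,st=look('w1');print(proj(f,[.44,.316,.045],st))
plan(st,[.46,.05,.33],tool(0,20));plan(st,[.55,-.115,.26],tool(0,33))"
```

```text
t 2.15 pos [0.4508 0.3248 0.1698] z [-0. -0. -1.] x az 35.63 lean 0.02 y.z -0.0 q [-0.61  0.49 -0.17  1.84  0.11  0.82  1.36] F [-1.3 -0.1  0.2] w 0.0853
[[258.45937648 175.17559005]]
17 rows of [0.163, -0.803, -0.492, 0.061, -0.19, 0.346] mid [0.484 0.182 0.258]
24 rows of [0.051, -0.96, -0.182, 0.071, -0.222, 0.24] mid [0.544 0.096 0.222]
```

View pics/w1.png

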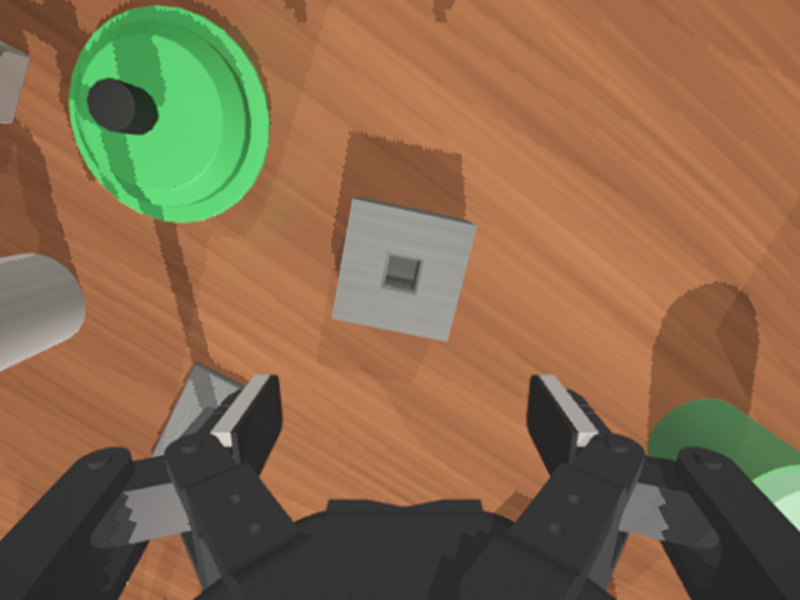

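Block corners in the enlarged view are (353,199), (475,225), (447,341) and (332,318). The socket centre is about (402,273). The green lid is at top left, and I'm leaving it alone.

```bash
python3 - <<'E'
from h import *
f,st=pickle.load(open("pics/w1.pkl","rb"))
q=lambda x,y:((x+.5)/1.5625-.5,(y+.5)/1.5625-.5)
c=np.array([onz(f,q(*p),.045,st) for p in((353,199),(475,225),(447,341),(332,318))]);print(c.mean(0),onz(f,q(402,273),.045,st))
e=np.roll(c,-1,0)-c;print(np.degrees(np.arctan2(e[:,1],e[:,0]))%90,np.linalg.norm(e,axis=1))
Rt=tool(0,33);g=np.array([.652,-.1152,.112])+.021*Rt[:,2];print("grasp tcp",g)
plan(observe(),g-.15*Rt[:,2],Rt)
E
```

```text
[0.44042994 0.3144001  0.045     ] [0.44027149 0.31448797 0.045     ]
[23.90368369 24.50274086 23.68815741 23.53197832] [0.07837574 0.07999964 0.07972976 0.07969703]
grasp tcp [ 0.66343742 -0.1152      0.09438792]
24 rows of [0.016, -0.971, -0.085, 0.071, -0.221, 0.241] mid [0.56  0.096 0.198]
```

Call:
move_arm(
  plan=[
    [[0.016, -0.971, -0.085, 0.071, -0.221, 0.241, 1], [0.016, -0.971, -0.085, 0.071, -0.221, 0.241, 1], [0.016, -0.971, -0.085, 0.071, -0.221, 0.241, 1], [0.016, -0.971, -0.085, 0.071, -0.221, 0.241, 1], [0.016, -0.971, -0.085, 0.071, -0.221, 0.241, 1], [0.016, -0.971, -0.085, 0.071, -0.221, 0.241, 1], [0.016, -0.971, -0.085, 0.071, -0.221, 0.241, 1], [0.016, -0.971, -0.085, 0.071, -0.221, 0.241, 1], [0.016, -0.971, -0.085, 0.071, -0.221, 0.241, 1], [0.016, -0.971, -0.085, 0.071, -0.221, 0.241, 1]],
  ],
)

```text
clock: 3.2
position: [0.5396, 0.1524, 0.1917]
tool_rot: [-3.096, 0.24, -2.772]
force: [-0.0, 0.2, 0.2]
grip_width: 0.0857
finger_force: 0.0
```

Call:
move_arm(
  plan=[
    [[0.016, -0.971, -0.085, 0.071, -0.221, 0.241, 1], [0.016, -0.971, -0.085, 0.071, -0.221, 0.241, 1], [0.016, -0.971, -0.085, 0.071, -0.221, 0.241, 1], [0.016, -0.971, -0.085, 0.071, -0.221, 0.241, 1], [0.016, -0.971, -0.085, 0.071, -0.221, 0.241, 1], [0.016, -0.971, -0.085, 0.071, -0.221, 0.241, 1], [0.016, -0.971, -0.085, 0.071, -0.221, 0.241, 1], [0.016, -0.971, -0.085, 0.071, -0.221, 0.241, 1], [0.016, -0.971, -0.085, 0.071, -0.221, 0.241, 1], [0.016, -0.971, -0.085, 0.071, -0.221, 0.241, 1]],
  ],
)

```text
clock: 4.2
position: [0.577, -0.037, 0.2145]
tool_rot: [-3.113, 0.482, -3.031]
force: [1.2, 0.2, -0.2]
grip_width: 0.0852
finger_force: 0.0
```

Call:
move_arm(
  plan=[
    [[0.016, -0.971, -0.085, 0.071, -0.221, 0.241, 1], [0.016, -0.971, -0.085, 0.071, -0.221, 0.241, 1], [0.016, -0.971, -0.085, 0.071, -0.221, 0.241, 1], [0.016, -0.971, -0.085, 0.071, -0.221, 0.241, 1], [0, 0, 0, 0, 0, 0, 1], [0, 0, 0, 0, 0, 0, 1], [0, 0, 0, 0, 0, 0, 1], [0, 0, 0, 0, 0, 0, 1], [0, 0, 0, 0, 0, 0, 1], [0, 0, 0, 0, 0, 0, 1]],
  ],
)

```text
clock: 5.2
position: [0.5762, -0.0948, 0.2167]
tool_rot: [-3.133, 0.542, -3.115]
force: [-0.1, -0.3, -0.1]
grip_width: 0.0855
finger_force: 0.0
```

```bash
python3 - <<'E'
from look import *
f,st=look('w2')
P=np.array([.652,-.1152,.124]);print(proj(f,[P,P-[0,0,.024]],st)*1.5625)
Rt=tool(0,33);g=np.array([.652,-.1152,.112])+.021*Rt[:,2]
plan(st,g,Rt,10)
E
```

```text
t 5.2 pos [ 0.5762 -0.0948  0.2167] z [ 0.516  0.005 -0.857] x az 1.53 lean 31.05 y.z -0.0076 q [ 0.41  0.31 -0.38  2.16  0.45  0.16  1.24] F [-0.1 -0.3 -0.1] w 0.0855
[[371.92249037 320.43759022]
 [373.9380878  294.20034156]]
10 rows of [-0.046, -0.105, 0.749, 0.005, -0.032, 0.022] mid [ 0.628 -0.107  0.143]
```

View pics/w2.png

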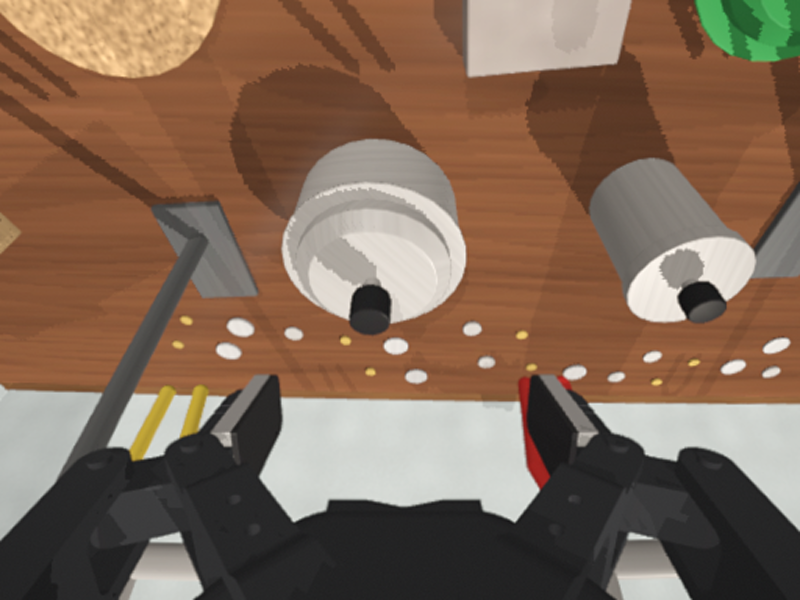

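```bash
cat > kin.py <<'E'
from h import *
from scipy.optimize import least_squares
import itertools
z=lambda a:R.from_rotvec([0,0,a]).as_matrix(); y=lambda a:R.from_rotvec([0,a,0]).as_matrix()
def fk(q,p,s):
    h,l1,l2,L,o7,a1,a2,a3,o1=p
    M=np.eye(3);x=np.array([0,0,h])
    M=M@z(s[0]*q[0]+o1)@y(q[1]);x=x+M@[a1,0,l1]; M=M@z(s[1]*q[2])@y(q[3]); x=x+M@[a2,0,l2]
    M=M@z(s[2]*q[4])@y(q[5]); x=x+M@[a3,0,L]; return x,M@z(s[3]*q[6]+o7)
lo=np.array([-2.91,-.3,-1.5,.17,-1.26,.16,-2.52]);hi=np.array([2.91,2.13,1.42,2.43,4.41,1.93,2.52])
def fit(S):
    best=None
    for s in itertools.product((1,-1),repeat=4):
        def e(p):
            r=[p[5:8]*.02]
            for st in S:
                x,M=fk(st["qpos"],p,s);T=R.from_euler('xyz',st["tool_rot"]).as_matrix()
                r+=[x-st["position"],(M-T).ravel()*.3]
            return np.concatenate(r)
        for o in (0,1.57,3.14,-1.57):
            f=least_squares(e,[.35,.4,.4,.3,o,0,0,0,0])
            if best is None or f.cost<best[0]: best=(f.cost,f.x,s)
    return best
def ik(p,s,x,Rt,q0,free=None,lim=True):
    def e(q):
        X,M=fk(q,p,s); return np.r_[(X-x)*10,(M-Rt).ravel()*3,(q-q0)*.003]
    m=.02
    f=least_squares(e,np.clip(q0,lo+2*m,hi-2*m),bounds=(lo+m,hi-m)); X,M=fk(f.x,p,s)
    return f.x,np.linalg.norm(X-x),np.degrees(np.arccos(np.clip((np.trace(M.T@Rt)-1)/2,-1,1)))
E
python3 - <<'E'
from kin import *
st0={'qpos':np.array([-1.37318624,.52204814,-.03630312,1.59999156,.02122912,1.02109122,-.11281324]),'position':np.array([.16535681,.60238613,.23071064]),'tool_rot':np.array([-3.14044592,1.18e-4,2.8737533])}
S=[st0]+[pickle.load(open(f"pics/{n}.pkl","rb"))[1] for n in("w1","w2")]
c,p,s=fit(S);print(c,np.round(p,4),s);pickle.dump((p,s),open("kin.pkl","wb"))
q0=S[2]["qpos"]
np.set_printoptions(precision=2,suppress=True)
for lean in (26,29,32):
  for name,P,az in (("lid",(.652,-.1165,.112),(-10,0,10)),("lift",(.652,-.1165,.155),(0,)),("mat",(.465,-.2795,.0635),(-60,-45,-31,-15,0,30)),("pot",(.65,-.115,.063),(-20,0,20)),("block",(.4403,.3145,.074),(-66,23.9,36)),("blockhi",(.4403,.3145,.12),(-66,23.9))):
    for a in az:
      Rt=tool(a,lean); q,ex,er=ik(p,s,np.array(P)+.021*Rt[:,2],Rt,q0); print(lean,name,a,q,round(ex*1e3,1),round(er,1))
E
```

```text
0.00019177311579941683 [-0.04    0.9029  0.3789  0.4226  1.4953 -0.1457 -0.0397  0.0425 -0.0793] (-1, -1, -1, -1)
26 lid -10 [ 0.5   0.63 -0.86  2.39  1.87  0.59 -0.53] 0.0 0.0
26 lid 0 [ 0.6   0.64 -0.94  2.39  1.89  0.55 -0.34] 0.0 0.0
26 lid 10 [ 0.66  0.65 -0.95  2.36  1.86  0.44 -0.09] 0.0 0.0
26 lift 0 [ 0.38  0.49 -0.45  2.16  1.14  0.18  0.51] 0.0 0.0
26 mat -60 [ 0.22  0.53 -0.09  2.41  1.67  0.36 -0.97] 34.3 4.5
26 mat -45 [ 0.4   0.5  -0.22  2.41  1.78  0.3  -0.74] 43.0 5.9
26 mat -31 [ 0.61  0.49 -0.38  2.41  1.85  0.24 -0.49] 46.2 6.5
26 mat -15 [ 0.85  0.51 -0.57  2.41  1.83  0.18 -0.1 ] 43.2 6.4
26 mat 0 [ 1.05  0.57 -0.79  2.41  1.66  0.18  0.37] 35.2 5.2
26 mat 30 [ 1.21  0.7  -0.97  2.41  1.32  0.18  1.23] 4.4 0.6
26 pot -20 [ 0.2   0.62 -0.4   2.41  2.16  0.46 -0.99] 10.0 1.4
26 pot 0 [ 0.42  0.63 -0.58  2.41  2.27  0.39 -0.66] 13.0 1.9
26 pot 20 [ 0.63  0.69 -0.79  2.41  2.23  0.33 -0.22] 5.3 0.8
26 block -66 [-1.33  0.75  0.7   2.08 -0.02  0.57 -0.31] 0.0 0.0
26 block 23.9 [-0.73  0.48 -0.24  2.41  1.79  0.28 -0.69] 39.8 5.5
26 block 36 [-0.55  0.47 -0.38  2.41  
[... 1767 characters left out ...]
 [ 0.95  0.5  -0.67  2.41  1.9   0.19 -0.15] 63.4 9.6
32 mat 0 [ 1.12  0.55 -0.58  2.24 -0.27  0.18  2.5 ] 59.9 9.6
32 mat 30 [ 1.31  0.75 -1.09  2.41  1.29  0.18  1.29] 16.1 2.3
32 pot -20 [ 0.16  0.61 -0.38  2.41  2.2   0.51 -1.05] 30.5 4.3
32 pot 0 [ 0.44  0.62 -0.59  2.41  2.38  0.4  -0.75] 34.1 4.9
32 pot 20 [ 0.7   0.7  -0.86  2.41  2.3   0.34 -0.26] 24.6 3.7
32 block -66 [-1.41  0.81  0.81  2.09 -0.02  0.58 -0.3 ] 0.0 0.0
32 block 23.9 [-0.76  0.46 -0.24  2.41  1.84  0.33 -0.77] 60.3 8.3
32 block 36 [-0.53  0.45 -0.41  2.41  1.92  0.27 -0.55] 63.2 9.0
32 blockhi -66 [-1.4   0.74  0.72  2.01  0.12  0.71 -0.46] 0.0 0.0
32 blockhi 23.9 [-0.77  0.41 -0.22  2.41  1.83  0.32 -0.75] 40.5 5.5
```

```bash
python3 - <<'E'
s=open("kin.py").read()
s=s.replace("h,l1,l2,L,o7,a1,a2,a3,o1=p","h,l1,l2,L,o7,a1,a2,a3,o1,b1,b2,b3=p").replace("[a1,0,l1]","[a1,b1,l1]").replace("[a2,0,l2]","[a2,b2,l2]").replace("[a3,0,L]","[a3,b3,L]")
s=s.replace("r=[p[5:8]*.02]","r=[p[5:8]*.003,p[9:]*.003,p[8:9]*.1]").replace("o,0,0,0,0]","o,0,0,0,0,0,0,0]")
open("kin.py","w").write(s)
E
python3 - <<'E'
from kin import *
st0={'qpos':np.array([-1.37318624,.52204814,-.03630312,1.59999156,.02122912,1.02109122,-.11281324]),'position':np.array([.16535681,.60238613,.23071064]),'tool_rot':np.array([-3.14044592,1.18e-4,2.8737533])}
S=[st0]+[pickle.load(open(f"pics/{n}.pkl","rb"))[1] for n in("w1","w2")]
c,p,s=fit(S);print(c,np.round(p,4),s);pickle.dump((p,s),open("kin.pkl","wb"))
for st in S:
    x,M=fk(st["qpos"],p,s);print((x-st["position"])*1e3,np.degrees(R.from_matrix(M.T@R.from_euler('xyz',st["tool_rot"]).as_matrix()).magnitude()))
E
```

```text
8.008861651923382e-09 [ 3.1690e-01  5.3370e-01  4.2220e-01  3.2640e-01  1.5708e+00 -1.6000e-03
  1.8000e-03  1.0000e-03  0.0000e+00 -1.8100e-02 -3.7100e-02 -3.9000e-03] (-1, -1, -1, -1)
[ 0.00577048 -0.00107315 -0.01116239] 3.2733585694626675e-05
[-0.00234184  0.00325046  0.01577378] 1.5986261134794658e-05
[ 0.00126539  0.00165963 -0.0046114 ] 0.00017501643348932737
```

```bash
python3 - <<'E'
from kin import *
p,s=pickle.load(open("kin.pkl","rb"))
q0=np.array([.3,.6,-.3,1.9,.3,.5,1.3])
np.set_printoptions(precision=2,suppress=True)
for lean in (22,26,30):
  for name,P,az in (("lid",(.652,-.1165,.112),(-10,0,10)),("lift",(.652,-.1165,.155),(0,)),("mat",(.465,-.2795,.0635),(-60,-31,0,30)),("pot",(.65,-.115,.063),(-20,0,20)),("block",(.4403,.3145,.074),(-66,23.9)),("blockhi",(.4403,.3145,.12),(-66,23.9))):
    for a in az:
      Rt=tool(a,lean); q,ex,er=ik(p,s,np.array(P)+.021*Rt[:,2],Rt,q0); print(lean,name,a,q,round(ex*1e3,1),round(er,1))
E
```

```text
22 lid -10 [ 0.11  0.63 -0.05  1.93  0.34  0.21  1.15] 0.0 0.0
22 lid 0 [ 0.26  0.64 -0.22  1.92  0.39  0.23  1.32] 0.0 0.0
22 lid 10 [ 0.42  0.66 -0.39  1.89  0.43  0.28  1.51] 0.0 0.0
22 lift 0 [ 0.31  0.57 -0.29  1.89  0.37  0.33  1.35] 0.0 0.0
22 mat -60 [ 0.51  0.64 -0.29  2.2   1.51  0.43 -0.61] 0.0 0.0
22 mat -31 [ 0.98  0.72 -0.74  2.23  1.74  0.49 -0.16] 0.0 0.0
22 mat 0 [ 1.02  0.7  -0.62  2.18  1.43  0.18  0.76] 0.0 0.0
22 mat 30 [ 1.2   0.8  -0.79  2.05  0.56  0.35  2.21] 0.0 0.0
22 pot -20 [ 0.06  0.72 -0.04  1.94  0.89  0.18  0.4 ] 0.0 0.0
22 pot 0 [ 0.31  0.73 -0.29  1.94  0.89  0.18  0.85] 0.0 0.0
22 pot 20 [ 0.5   0.77 -0.46  1.88  0.51  0.24  1.65] 0.0 0.0
22 block -66 [-1.18  0.77  0.37  1.88  0.13  0.71 -0.57] 0.0 0.0
22 block 23.9 [-0.17  0.73 -0.84  2.22  1.64  0.65 -0.29] 0.0 0.0
22 blockhi -66 [-1.07  0.67  0.22  1.86  0.28  0.82 -0.68] 0.0 0.0
22 blockhi 23.9 [-0.39  0.53 -0.53  2.21  1.38  0.41 -0.1 ] 0.0 0.0
26 lid -10 [ 0.21  0.63 -0.2   1.98  1.08  0.18  0.44] 0.0 0.0
26 lid 0 [ 0.37  0.64 -0.35  1.97  0.98  0.18  0.77] 0.0 0.0
26 lid 10 [ 0.46  0.66 -0.4
[... 1046 characters left out ...]
30 mat -60 [ 0.74  0.73 -0.66  2.26  1.8   0.79 -0.87] 0.0 0.0
30 mat -31 [ 1.19  0.91 -1.06  2.31  2.02  0.82 -0.31] 0.0 0.0
30 mat 0 [ 1.4   0.95 -1.1   2.24  1.89  0.49  0.5 ] 0.0 0.0
30 mat 30 [ 1.36  0.89 -0.92  2.07  0.62  0.29  2.24] 0.0 0.0
30 pot -20 [ 0.55  0.83 -0.74  2.02  1.82  0.64 -0.31] 0.0 0.0
30 pot 0 [ 0.74  0.9  -0.88  2.02  1.84  0.53  0.12] 0.0 0.0
30 pot 20 [ 0.7   0.83 -0.69  1.97  1.45  0.18  0.82] 0.0 0.0
30 block -66 [-1.27  0.84  0.43  1.84  0.19  0.79 -0.66] 0.0 0.0
30 block 23.9 [-0.03  0.89 -1.09  2.3   1.92  0.95 -0.47] 0.0 0.0
30 blockhi -66 [-1.16  0.72  0.27  1.83  0.35  0.91 -0.77] 0.0 0.0
30 blockhi 23.9 [-0.05  0.72 -1.04  2.29  1.78  0.8  -0.42] 0.0 0.0
```

The knob shows at (369,322) against a predicted (372,320), so it sits about 2 mm more to -y. Joint 6 is at its limit, so I'll use a 25° lean.

```bash
python3 - <<'E'
from kin import *
p,s=pickle.load(open("kin.pkl","rb"))
st=observe()
Rt=tool(5,25);g=np.array([.652,-.1168,.112])+.020*Rt[:,2]
print("g",g);plan(st,g-.12*Rt[:,2],Rt,10)
np.set_printoptions(precision=2,suppress=True)
for d in (.12,.06,0): print(ik(p,s,g-d*Rt[:,2],Rt,st["qpos"]))
for az in range(-180,180,30):
    M=tool(az,25); print(az,ik(p,s,np.array((.465,-.2795,.063))+.02*M[:,2],M,np.array([.3,.6,-.3,1.9,.3,.5,1.3])))
E
```

```text
g [ 0.6604202  -0.11606333  0.09387384]
10 rows of [-0.109, -0.136, 0.139, -0.036, 0.101, -0.052] mid [ 0.596 -0.111  0.209]
(array([ 0.57,  0.43, -0.54,  1.99,  0.37,  0.36,  1.46]), np.float64(1.9805756422867268e-07), np.float64(4.154641875820317e-05))
(array([ 0.46,  0.54, -0.43,  1.98,  0.47,  0.27,  1.36]), np.float64(1.132181514915826e-07), np.float64(2.2426798989897964e-05))
(array([ 0.38,  0.65, -0.34,  1.95,  0.61,  0.18,  1.23]), np.float64(3.52176036508482e-07), np.float64(6.931884925553087e-05))
-180 (array([-0.  ,  0.94,  0.57,  1.65, -0.31,  1.07, -0.91]), np.float64(3.86335610661113e-07), np.float64(8.293478273151494e-05))
-150 (array([-0.13,  0.92,  0.61,  1.77, -0.19,  0.86, -0.55]), np.float64(3.133310938213642e-07), np.float64(7.708587929707982e-05))
-120 (array([-0.25,  0.88,  0.67,  1.94, -0.15,  0.58, -0.14]), np.float64(2.9691489176916837e-07), np.float64(7.773560991971856e-05))
-90 (array([-0.28,  0.83,  0.67,  2.11, -0.2 ,  0.24,  0.37]), np.float64(3.1597879778519994e-07), np.float64(8.044523329410278e-05))
-60 (array([ 0.65,  0.67, -0.5 ,  2.22,  1.65,  0.5
[... 292 characters left out ...]
21247353711764e-06), np.float64(0.00037340666680795055))
30 (array([ 1.26,  0.83, -0.84,  2.06,  0.58,  0.33,  2.22]), np.float64(4.799891954940683e-07), np.float64(9.10220413090107e-05))
60 (array([ 1.47,  1.18, -1.31,  1.88,  0.89,  0.92,  2.5 ]), np.float64(9.590957608659041e-07), np.float64(0.0001740065258506325))
90 (array([ 1.36,  1.33, -1.48,  1.94,  1.14,  1.21,  2.5 ]), np.float64(0.06542113410133264), np.float64(11.800531552698258))
120 (array([ 0.8 ,  0.82, -0.47,  2.28,  1.57,  0.18,  2.5 ]), np.float64(0.142739688853278), np.float64(26.745722667951707))
150 (array([ 0.5 ,  0.81, -0.18,  2.33,  2.03,  0.18,  2.5 ]), np.float64(0.16057683364694608), np.float64(30.107658181976994))
```

Call:
move_arm(
  plan=[
    [[-0.109, -0.136, 0.139, -0.036, 0.101, -0.052, 1], [-0.109, -0.136, 0.139, -0.036, 0.101, -0.052, 1], [-0.109, -0.136, 0.139, -0.036, 0.101, -0.052, 1], [-0.109, -0.136, 0.139, -0.036, 0.101, -0.052, 1], [-0.109, -0.136, 0.139, -0.036, 0.101, -0.052, 1], [-0.109, -0.136, 0.139, -0.036, 0.101, -0.052, 1], [-0.109, -0.136, 0.139, -0.036, 0.101, -0.052, 1], [-0.109, -0.136, 0.139, -0.036, 0.101, -0.052, 1], [-0.109, -0.136, 0.139, -0.036, 0.101, -0.052, 1], [-0.109, -0.136, 0.139, -0.036, 0.101, -0.052, 1]],
  ],
)

```text
clock: 6.25
position: [0.61, -0.1214, 0.2025]
tool_rot: [3.141, 0.435, -3.055]
force: [-0.6, -1.0, -0.2]
grip_width: 0.0854
finger_force: 0.0
```

```bash
python3 - <<'E'
from h import *
st=observe();show(st)
Rt=tool(5,25);g=np.array([.652,-.1168,.112])+.020*Rt[:,2]
plan(st,g,Rt,10)
E
```

```text
t 6.25 pos [ 0.61   -0.1214  0.2025] z [ 0.42   0.037 -0.907] x az 4.98 lean 24.92 y.z 0.0002 q [ 0.59  0.44 -0.56  1.98  0.39  0.37  1.45] F [-0.6 -1.  -0.2] w 0.0854
10 rows of [-0.001, 0.005, 0.599, 0.0, -0.001, -0.0] mid [ 0.64  -0.118  0.137]
```

Call:
move_arm(
  plan=[
    [[0, 0.005, 0.6, 0, 0, 0, 1], [0, 0.005, 0.6, 0, 0, 0, 1], [0, 0.005, 0.6, 0, 0, 0, 1], [0, 0.005, 0.6, 0, 0, 0, 1], [0, 0.005, 0.6, 0, 0, 0, 1], [0, 0.005, 0.6, 0, 0, 0, 1], [0, 0.005, 0.6, 0, 0, 0, 1], [0, 0.005, 0.6, 0, 0, 0, 1], [0, 0.005, 0.6, 0, 0, 0, 1], [0, 0.005, 0.6, 0, 0, 0, 1]],
  ],
)

```text
clock: 7.25
position: [0.6605, -0.1158, 0.0929]
tool_rot: [3.142, 0.436, -3.055]
force: [0.6, -0.1, 0.2]
grip_width: 0.0857
finger_force: 0.0
```

```bash
python3 - <<'E'
from look import *
f,st=look('w3',(128,150,256,192))
Rt=tool(5,25);g=np.array([.652,-.1168,.112])+.020*Rt[:,2]
plan(st,g,Rt,3)
E
```

```text
t 7.25 pos [ 0.6605 -0.1158  0.0929] z [ 0.421  0.037 -0.907] x az 4.96 lean 24.97 y.z 0.0001 q [ 0.36  0.65 -0.32  1.94  0.57  0.18  1.26] F [ 0.6 -0.1  0.2] w 0.0857
3 rows of [-0.005, -0.005, -0.015, -0.001, -0.002, -0.002] mid [ 0.66  -0.116  0.094]
```

View pics/w3.png

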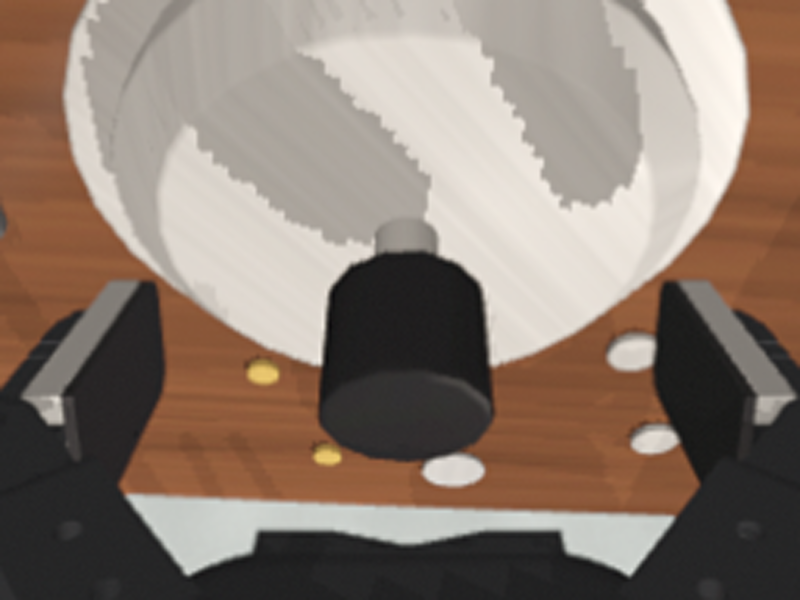

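The knob sits centred between the pads (centre 406 px, pad midline 409 px). Closing.

Call:
move_arm(
  plan=[
    [[0, 0, 0, 0, 0, 0, 0], [0, 0, 0, 0, 0, 0, -0.2], [0, 0, 0, 0, 0, 0, -0.4], [0, 0, 0, 0, 0, 0, -0.6], [0, 0, 0, 0, 0, 0, -1], [0, 0, 0, 0, 0, 0, -1], [0, 0, 0, 0, 0, 0, -1], [0, 0, 0, 0, 0, 0, -1], [0, 0, 0, 0, 0, 0, -1], [0, 0, 0, 0, 0, 0, -1]],
  ],
  grip_force=60,
)

```text
clock: 8.3
position: [0.6603, -0.1161, 0.0946]
tool_rot: [-3.141, 0.437, -3.055]
force: [-3.5, -0.4, 5.9]
grip_width: 0.0261
finger_force: 58.5
```

```bash
python3 - <<'E'
from h import *
st=observe();show(st)
M=R.from_euler('xyz',st["tool_rot"]).as_matrix()
print("up 36mm in 9 rows:",M.T@[0,0,.004]/.02,"up22 back8 in 5:",M.T@[-.0025,0,.004]/.02,"back .1/6rows",M.T@[-.018,0,.0]/.02)
E
```

```text
t 8.3 pos [ 0.6603 -0.1161  0.0946] z [ 0.421  0.036 -0.906] x az 4.95 lean 25.02 y.z -0.0003 q [ 0.37  0.64 -0.32  1.94  0.57  0.18  1.27] F [-3.5 -0.4  5.9] w 0.0261
up 36mm in 9 rows: [-8.45940875e-02 -6.35764848e-05 -1.81228685e-01] up22 back8 in 5: [ 0.02825093  0.01070978 -0.23390636] back .1/6rows [ 0.8124841   0.07756816 -0.37927927]
```

Call:
move_arm(
  plan=[
    [[-0.085, 0, -0.18, 0, 0, 0, -1], [-0.085, 0, -0.18, 0, 0, 0, -1], [-0.085, 0, -0.18, 0, 0, 0, -1], [-0.085, 0, -0.18, 0, 0, 0, -1], [-0.085, 0, -0.18, 0, 0, 0, -1], [0, 0.005, -0.22, 0, 0, 0, -1], [0, 0.005, -0.22, 0, 0, 0, -1], [0, 0.005, -0.22, 0, 0, 0, -1], [0, 0.005, -0.22, 0, 0, 0, -1], [0, 0.005, -0.22, 0, 0, 0, -1]],
  ],
)

```text
clock: 9.3
position: [0.6507, -0.1162, 0.134]
tool_rot: [3.142, 0.436, -3.055]
force: [-0.2, -0.5, -3.0]
grip_width: 0.0265
finger_force: 59.0
```

```bash
python3 - <<'E'
from h import *
st=observe();show(st)
M=R.from_euler('xyz',st["tool_rot"]).as_matrix()
plan(st,st["position"]+[-.11,-.03,.012],tool(5,25),10)
E
```

```text
t 9.3 pos [ 0.6507 -0.1162  0.134 ] z [ 0.42   0.037 -0.907] x az 4.96 lean 24.96 y.z 0.0001 q [ 0.44  0.58 -0.42  1.94  0.53  0.26  1.31] F [-0.2 -0.5 -3. ] w 0.0265
10 rows of [0.483, -0.102, -0.291, -0.0, -0.001, -0.001] mid [ 0.585 -0.134  0.141]
```

```bash
python3 - <<'E'
from kin import *
np.set_printoptions(precision=2,suppress=True)
p,s=pickle.load(open("kin.pkl","rb"));st=observe();q=st["qpos"]
def sim(q,x0,a0,x1,a1,n):
    for t in np.linspace(1/n,1,n):
        q,ex,er=ik(p,s,x0+t*(x1-x0),tool(a0+t*(a1-a0),25),q)
        print(q,round(ex*1e3,1))
    return q
A=np.array([.54,-.15,.146]);x0=st["position"]
for a in (20,30,40):
    B=np.array([.465,-.2795,.12])+[.0084*np.cos(np.radians(a)),.0084*np.sin(np.radians(a)),0]
    print(a);q1=sim(q,x0,5,A,a,4);q2=sim(q1,A,a,B,a,4);sim(q2,B,a,B-[0,0,.0745],a,3)
E
```

```text
20
[ 0.56  0.56 -0.51  2.    0.53  0.25  1.41] 0.0
[ 0.68  0.55 -0.61  2.04  0.52  0.26  1.51] 0.0
[ 0.81  0.55 -0.71  2.08  0.52  0.27  1.63] 0.0
[ 0.95  0.55 -0.82  2.11  0.51  0.3   1.74] 0.0
[ 1.05  0.58 -0.86  2.11  0.51  0.31  1.81] 0.0
[ 1.15  0.61 -0.89  2.11  0.52  0.32  1.89] 0.0
[ 1.24  0.64 -0.92  2.1   0.52  0.35  1.96] 0.0
[ 1.33  0.68 -0.94  2.08  0.53  0.38  2.03] 0.0
[ 1.28  0.71 -0.88  2.1   0.56  0.32  2.01] 0.0
[ 1.23  0.73 -0.81  2.11  0.6   0.26  1.99] 0.0
[ 1.18  0.76 -0.73  2.11  0.63  0.2   1.98] 0.0
30
[ 0.6   0.57 -0.56  1.99  0.53  0.27  1.46] 0.0
[ 0.77  0.58 -0.7   2.02  0.52  0.3   1.63] 0.0
[ 0.92  0.6  -0.84  2.04  0.51  0.34  1.79] 0.0
[ 1.07  0.63 -0.96  2.06  0.51  0.4   1.95] 0.0
[ 1.15  0.66 -0.98  2.06  0.51  0.42  2.02] 0.0
[ 1.24  0.69 -1.    2.06  0.51  0.44  2.09] 0.0
[ 1.32  0.72 -1.02  2.05  0.52  0.47  2.16] 0.0
[ 1.39  0.75 -1.04  2.03  0.52  0.5   2.23] 0.0
[ 1.36  0.78 -0.98  2.04  0.56  0.45  2.21] 0.0
[ 1.32  0.81 -0.93  2.05  0.6   0.39  2.19] 0.0
[ 1.28  0.84 -0.87  2.06  0.63  0.34  2.18] 0.0
40
[ 0.64  0.59 -0.6   1.98  0.53  0.29  1.52] 0.0
[ 0.84  0.62 -0.78  2.    0.52  0.35  1.74] 0.0
[ 1.    0.66 -0.93  2.01  0.51  0.42  1.94] 0.0
[ 1.14  0.71 -1.06  2.01  0.51  0.52  2.14] 0.0
[ 1.22  0.73 -1.07  2.01  0.51  0.54  2.21] 0.0
[ 1.29  0.76 -1.09  2.    0.51  0.56  2.27] 0.0
[ 1.36  0.79 -1.09  1.99  0.52  0.59  2.34] 0.0
[ 1.42  0.82 -1.1   1.97  0.52  0.62  2.4 ] 0.0
[ 1.4   0.84 -1.06  1.98  0.56  0.57  2.39] 0.0
[ 1.37  0.87 -1.01  1.99  0.59  0.53  2.38] 0.0
[ 1.34  0.9  -0.96  2.    0.63  0.48  2.37] 0.0
```

```bash
python3 - <<'E'
from h import *
st=observe()
A=np.array([.54,-.15,.146]);Rt=tool(27,25)
plan(st,A,Rt,10)
s2=dict(st);s2["position"]=A;s2["tool_rot"]=R.from_matrix(Rt).as_euler('xyz')
B=np.array([.465,-.2795,.11])+[.0084*.89,.0084*.454,0]
plan(s2,B,Rt,10)
E
```

```text
10 rows of [0.502, -0.022, -0.3, -0.155, -0.001, -0.333] mid [ 0.583 -0.131  0.141]
10 rows of [0.607, -0.407, -0.085, -0.0, 0.0, 0.0] mid [ 0.499 -0.225  0.124]
```

Call:
move_arm(
  plan=[
    [[0.502, -0.022, -0.3, -0.155, 0, -0.333, -1], [0.502, -0.022, -0.3, -0.155, 0, -0.333, -1], [0.502, -0.022, -0.3, -0.155, 0, -0.333, -1], [0.502, -0.022, -0.3, -0.155, 0, -0.333, -1], [0.502, -0.022, -0.3, -0.155, 0, -0.333, -1], [0.502, -0.022, -0.3, -0.155, 0, -0.333, -1], [0.502, -0.022, -0.3, -0.155, 0, -0.333, -1], [0.502, -0.022, -0.3, -0.155, 0, -0.333, -1], [0.502, -0.022, -0.3, -0.155, 0, -0.333, -1], [0.502, -0.022, -0.3, -0.155, 0, -0.333, -1]],
  ],
)

```text
clock: 10.3
position: [0.5397, -0.1504, 0.146]
tool_rot: [-3.141, 0.436, -2.669]
force: [-0.4, -0.0, -3.2]
grip_width: 0.0264
finger_force: 59.2
```

Call:
move_arm(
  plan=[
    [[0.607, -0.407, -0.085, 0, 0, 0, -1], [0.607, -0.407, -0.085, 0, 0, 0, -1], [0.607, -0.407, -0.085, 0, 0, 0, -1], [0.607, -0.407, -0.085, 0, 0, 0, -1], [0.607, -0.407, -0.085, 0, 0, 0, -1], [0.607, -0.407, -0.085, 0, 0, 0, -1], [0.607, -0.407, -0.085, 0, 0, 0, -1], [0.607, -0.407, -0.085, 0, 0, 0, -1], [0.607, -0.407, -0.085, 0, 0, 0, -1], [0.607, -0.407, -0.085, 0, 0, 0, -1]],
  ],
)

```text
clock: 11.3
position: [0.4723, -0.2767, 0.1098]
tool_rot: [-3.141, 0.436, -2.67]
force: [0.3, 0.1, -2.3]
grip_width: 0.0266
finger_force: 59.2
```

```bash
python3 - <<'E'
from look import *
f,st=look('w4')
plan(st,[.4725,-.2757,.049],tool(27,25),10)
E
```

```text
t 11.3 pos [ 0.4723 -0.2767  0.1098] z [ 0.376  0.191 -0.907] x az 27.01 lean 24.96 y.z -0.0003 q [ 1.36  0.75 -0.99  2.04  0.54  0.45  2.17] F [ 0.3  0.1 -2.3] w 0.0266
10 rows of [0.125, 0.004, 0.277, -0.0, -0.001, 0.0] mid [ 0.472 -0.276  0.073]
```

View pics/w4.png

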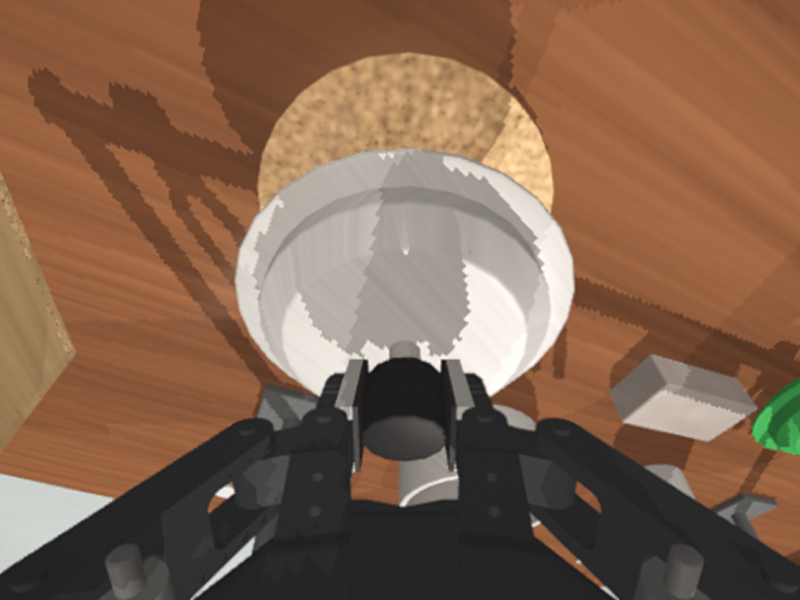

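The lid hangs level and centred over the cork mat (mat disc centred at about x=405 px, lid at 405). Lowering.

Call:
move_arm(
  plan=[
    [[0.125, 0.004, 0.277, 0, 0, 0, -1], [0.125, 0.004, 0.277, 0, 0, 0, -1], [0.125, 0.004, 0.277, 0, 0, 0, -1], [0.125, 0.004, 0.277, 0, 0, 0, -1], [0.125, 0.004, 0.277, 0, 0, 0, -1], [0.125, 0.004, 0.277, 0, 0, 0, -1], [0.125, 0.004, 0.277, 0, 0, 0, -1], [0.125, 0.004, 0.277, 0, 0, 0, -1], [0.125, 0.004, 0.277, 0, 0, 0, -1], [0.125, 0.004, 0.277, 0, 0, 0, -1]],
  ],
)

```text
clock: 12.35
position: [0.4731, -0.2748, 0.0486]
tool_rot: [3.141, 0.436, -2.671]
force: [-1.0, -0.3, -2.2]
grip_width: 0.0264
finger_force: 59.3
```

Call:
move_arm(
  plan=[
    [[0, 0, 0, 0, 0, 0, -1], [0.01, 0, 0.022, 0, 0, 0, -1], [0.01, 0, 0.022, 0, 0, 0, -1], [0.01, 0, 0.022, 0, 0, 0, -1], [0.01, 0, 0.022, 0, 0, 0, -1], [0.01, 0, 0.022, 0, 0, 0, -1], [0.01, 0, 0.022, 0, 0, 0, -1], [0, 0, 0, 0, 0, 0, -1], [0, 0, 0, 0, 0, 0, -1], [0, 0, 0, 0, 0, 0, -1]],
  ],
)

```text
clock: 13.35
position: [0.4731, -0.2747, 0.0462]
tool_rot: [-3.142, 0.436, -2.67]
force: [-0.4, 0.4, -2.7]
grip_width: 0.0266
finger_force: 59.3
```

Still hanging (-2.7 N), so I'll go down slowly another 2 mm.

Call:
move_arm(
  plan=[
    [[0.01, 0, 0.022, 0, 0, 0, -1], [0.01, 0, 0.022, 0, 0, 0, -1], [0.01, 0, 0.022, 0, 0, 0, -1], [0.01, 0, 0.022, 0, 0, 0, -1], [0, 0, 0, 0, 0, 0, -1], [0, 0, 0, 0, 0, 0, -1], [0, 0, 0, 0, 0, 0, -1], [0, 0, 0, 0, 0, 0, -1], [0, 0, 0, 0, 0, 0, -1], [0, 0, 0, 0, 0, 0, -1]],
  ],
)

```text
clock: 14.35
position: [0.4732, -0.2748, 0.0454]
tool_rot: [-3.14, 0.436, -2.67]
force: [-18.6, 1.2, 36.4]
grip_width: 0.0262
finger_force: 63.8
```

Call:
move_arm(
  plan=[
    [[-0.01, 0, -0.022, 0, 0, 0, -1], [-0.005, 0, -0.011, 0, 0, 0, -1], [0, 0, 0, 0, 0, 0, -0.3], [0, 0, 0, 0, 0, 0, 0], [0, 0, 0, 0, 0, 0, 0.4], [0, 0, 0, 0, 0, 0, 1], [0, 0, 0, 0, 0, 0, 1], [0, 0, 0, 0, 0, 0, 1], [0, 0, 0, 0, 0, 0, 1], [0, 0, 0, 0, 0, 0, 1]],
  ],
  grip_force=20,
)

```text
clock: 15.35
position: [0.4731, -0.2747, 0.045]
tool_rot: [3.142, 0.436, -2.67]
force: [-0.3, -0.2, 0.2]
grip_width: 0.0853
finger_force: 0.0
```

```bash
python3 - <<'E'
from kin import *
np.set_printoptions(precision=2,suppress=True)
p,s=pickle.load(open("kin.pkl","rb"));st=observe();show(st)
Rt=tool(27,25);A=st["position"]-.14*Rt[:,2];print("A",A);plan(st,A,Rt,10)
s2=dict(st);s2["position"]=A;s2["tool_rot"]=R.from_matrix(Rt).as_euler('xyz')
# view pose: above pot from the robot side
Rv=tool(5,24);B=np.array([.652,-.116,.08])-.17*Rv[:,2]+[-.02,0,0];print("B",B);plan(s2,B,Rv)
q=st["qpos"]
for x,M in((A,Rt),((A+B)/2,tool(16,24.5)),(B,Rv)): q,a,b=ik(p,s,x,M,q);print(q,a)
E
```

```text
t 15.35 pos [ 0.47 -0.27  0.04] z [ 0.38  0.19 -0.91] x az 27.0 lean 24.97 y.z 0.0 q [ 1.25  0.82 -0.83  2.07  0.64  0.3   2.11] F [-0.3 -0.2  0.2] w 0.0853
A [ 0.42 -0.3   0.17]
10 rows of [0.0, 0.0, -0.7, 0.0, -0.0, -0.0] mid [ 0.44 -0.29  0.12]
B [ 0.56 -0.12  0.24]
13 rows of [-0.765, 0.505, 0.081, 0.117, 0.013, 0.257] mid [ 0.49 -0.2   0.21]
[ 1.61  0.68 -1.17  2.05  0.42  0.6   2.31] 2.767121393421772e-07
[ 1.29  0.48 -1.05  2.1   0.38  0.46  1.91] 2.530808701560414e-07
[ 0.86  0.38 -0.85  2.04  0.47  0.47  1.38] 3.709834794992363e-07
```

Call:
move_arm(
  plan=[
    [[0, 0, -0.7, 0, 0, 0, 1], [0, 0, -0.7, 0, 0, 0, 1], [0, 0, -0.7, 0, 0, 0, 1], [0, 0, -0.7, 0, 0, 0, 1], [0, 0, -0.7, 0, 0, 0, 1], [0, 0, -0.7, 0, 0, 0, 1], [0, 0, -0.7, 0, 0, 0, 1], [0, 0, -0.7, 0, 0, 0, 1], [0, 0, -0.7, 0, 0, 0, 1], [0, 0, -0.7, 0, 0, 0, 1]],
  ],
)

```text
clock: 16.35
position: [0.4201, -0.3016, 0.1724]
tool_rot: [3.142, 0.436, -2.67]
force: [-0.3, -0.1, -0.5]
grip_width: 0.0855
finger_force: 0.0
```

Call:
move_arm(
  plan=[
    [[-0.765, 0.505, 0.081, 0.117, 0.013, 0.257, 1], [-0.765, 0.505, 0.081, 0.117, 0.013, 0.257, 1], [-0.765, 0.505, 0.081, 0.117, 0.013, 0.257, 1], [-0.765, 0.505, 0.081, 0.117, 0.013, 0.257, 1], [-0.765, 0.505, 0.081, 0.117, 0.013, 0.257, 1], [-0.765, 0.505, 0.081, 0.117, 0.013, 0.257, 1], [-0.765, 0.505, 0.081, 0.117, 0.013, 0.257, 1], [-0.765, 0.505, 0.081, 0.117, 0.013, 0.257, 1], [-0.765, 0.505, 0.081, 0.117, 0.013, 0.257, 1], [-0.765, 0.505, 0.081, 0.117, 0.013, 0.257, 1]],
  ],
)

```text
clock: 17.35
position: [0.5245, -0.1578, 0.2213]
tool_rot: [3.141, 0.422, -2.967]
force: [0.3, 0.1, -0.6]
grip_width: 0.0856
finger_force: 0.0
```

Call:
move_arm(
  plan=[
    [[-0.765, 0.505, 0.081, 0.117, 0.013, 0.257, 1], [-0.765, 0.505, 0.081, 0.117, 0.013, 0.257, 1], [-0.765, 0.505, 0.081, 0.117, 0.013, 0.257, 1], [0, 0, 0, 0, 0, 0, 1], [0, 0, 0, 0, 0, 0, 1], [0, 0, 0, 0, 0, 0, 1], [0, 0, 0, 0, 0, 0, 1], [0, 0, 0, 0, 0, 0, 1], [0, 0, 0, 0, 0, 0, 1], [0, 0, 0, 0, 0, 0, 1]],
  ],
)

```text
clock: 18.35
position: [0.5631, -0.1224, 0.2352]
tool_rot: [-3.142, 0.418, -3.055]
force: [0.2, 0.4, -0.8]
grip_width: 0.0855
finger_force: 0.0
```

```bash
python3 - <<'E'
from look import *
f,st=look('w5')
t=grab_frame("top");pickle.dump(t,open("pics/top1.pkl","wb"))
a=cv2.resize(f["color"][130:250,180:340],(800,600),interpolation=cv2.INTER_CUBIC)
b=cv2.resize(t["color"][150:240,310:430],(240,180),interpolation=cv2.INTER_CUBIC);a[:180,:240]=b
cv2.imwrite("pics/w5c.png",a[:,:,::-1])
E
```

```text
t 18.35 pos [ 0.5631 -0.1224  0.2352] z [ 0.404  0.035 -0.914] x az 4.95 lean 23.94 y.z -0.0 q [ 0.83  0.37 -0.82  2.04  0.44  0.46  1.4 ] F [ 0.2  0.4 -0.8] w 0.0855
```

View pics/w5c.png

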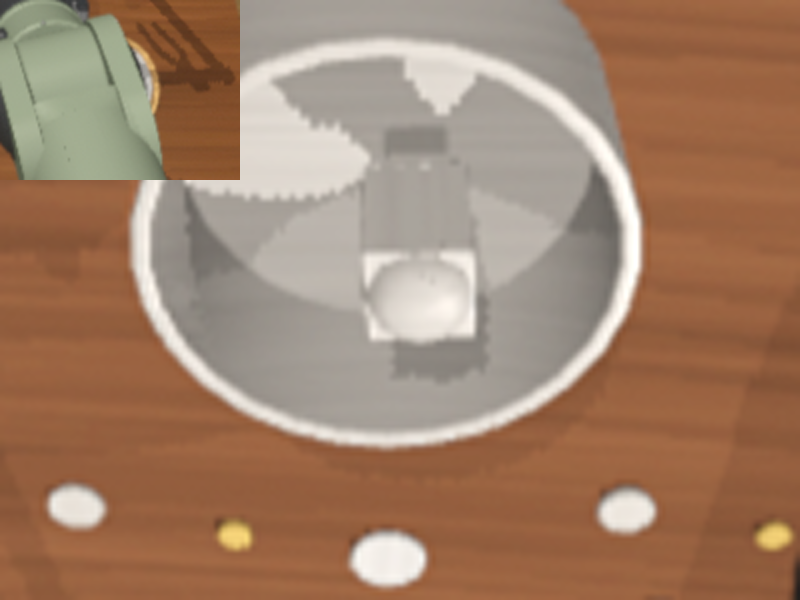

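The open pot shows the stake upright, its body-top corners near (361,251), (475,248), (476,338) and (370,341) in the crop. Next I fit the stake pose.

```bash
python3 - <<'E'
from kin import *
np.set_printoptions(precision=4,suppress=True)
p,s=pickle.load(open("kin.pkl","rb"));f,st=pickle.load(open("pics/w5.pkl","rb"))
px=np.array([(361,251),(475,248),(476,338),(370,341)]);px=(px+.5)/5-.5+[180,130]
P=np.array([onz(f,q,.074,st) for q in px]);print(P,P.mean(0))
e=np.roll(P,-1,0)-P;print(np.degrees(np.arctan2(e[:,1],e[:,0])),np.linalg.norm(e[:,:2],axis=1))
def sq(v):
    a=v[2];h=.014;c=np.array([(-1,-1),(-1,1),(1,1),(1,-1)])*h
    return np.c_[c@np.array([[np.cos(a),np.sin(a)],[-np.sin(a),np.cos(a)]])+v[:2],np.full(4,.074)]
r=least_squares(lambda v:(proj(f,sq(v),st)-px).ravel(),[.65,-.12,0]);print("fit",r.x,np.degrees(r.x[2]),"res",r.fun*5)
# pot rim center: extremes of outer rim (crop)
rim=[(132,235),(642,235),(385,446),(398,38)]
rp=[onz(f,(np.array(q)+.5)/5-.5+[180,130],.062,st)[:2] for q in rim];print("rim",rp)
q=observe()["qpos"]
for az in (0,np.degrees(r.x[2]),):
  for lean in (20,22,24):
    Rt=tool(az,lean)
    for z in (.12,.066): print(az,lean,z,ik(p,s,np.r_[r.x[:2],z]+.02*Rt[:,2],Rt,q))
E
```

```text
[[ 0.6394 -0.1244  0.074 ]
 [ 0.636  -0.0966  0.074 ]
 [ 0.6649 -0.0927  0.074 ]
 [ 0.6683 -0.12    0.074 ]] [ 0.6522 -0.1084  0.074 ]
[  96.8663    7.7457  -82.8861 -171.3322] [0.028  0.0292 0.0275 0.0293]
fit [ 0.6521 -0.1084  0.1356] 7.767344873577383 res [ 0.5759  2.4864  0.4596  1.0595  0.4385 -2.4357 -1.533  -1.4423]
rim [array([ 0.6484, -0.1824]), array([ 0.6371, -0.053 ]), array([ 0.7186, -0.1119]), array([ 0.5871, -0.1199])]
0 20 0.12 (array([ 0.3983,  0.6502, -0.4308,  1.8848,  0.6652,  0.3676,  1.0723]), np.float64(3.15533759431049e-07), np.float64(6.562404380874298e-05))
0 20 0.066 (array([ 0.2672,  0.7186, -0.2479,  1.9066,  0.6116,  0.2197,  1.1003]), np.float64(4.2787416989580713e-07), np.float64(9.765916639168996e-05))
0 22 0.12 (array([ 0.3575,  0.6357, -0.3675,  1.9139,  0.6577,  0.2935,  1.0683]), np.float64(3.90313061122851e-07), np.float64(8.437253641798857e-05))
0 22 0.066 (array([ 0.2867,  0.7177, -0.2697,  1.934 ,  0.8328,  0.18  ,  0.8877]), np.float64(1.2806220344889972e-06), np.float64(0.0002750953550328112))
0 24 0.12 (array([ 0.3005,  0.6223, -0.2836,  1.
[... 582 characters left out ...]
2387607457417e-05))
7.767344873577383 22 0.12 (array([ 0.4741,  0.6611, -0.4947,  1.8987,  0.6634,  0.3248,  1.2352]), np.float64(2.6980220153363974e-07), np.float64(5.148191372051804e-05))
7.767344873577383 22 0.066 (array([ 0.3481,  0.7268, -0.3183,  1.9195,  0.6262,  0.1801,  1.2539]), np.float64(3.9385606280396123e-07), np.float64(8.494082403389607e-05))
7.767344873577383 24 0.12 (array([ 0.446 ,  0.6484, -0.4443,  1.9258,  0.6524,  0.2528,  1.2392]), np.float64(3.301259418620585e-07), np.float64(6.639702739789307e-05))
7.767344873577383 24 0.066 (array([ 0.427 ,  0.7399, -0.4177,  1.944 ,  1.0426,  0.18  ,  0.8706]), np.float64(1.5889752072960758e-06), np.float64(0.0003378139684170817))
```

```bash
python3 - <<'E'
from h import *
st=observe();Rt=tool(7.5,21);g=np.array([.652,-.1085,.064])+.0195*Rt[:,2];print(g)
A=g-.12*Rt[:,2];plan(st,A,Rt,10)
E
```

```text
[ 0.65892839 -0.10758786  0.04579518]
10 rows of [-0.1, 0.017, 0.461, -0.016, 0.049, -0.039] mid [ 0.596 -0.117  0.189]
```

Call:
move_arm(
  plan=[
    [[-0.1, 0.017, 0.461, -0.016, 0.049, -0.039, 0.2], [-0.1, 0.017, 0.461, -0.016, 0.049, -0.039, 0.2], [-0.1, 0.017, 0.461, -0.016, 0.049, -0.039, 0.2], [-0.1, 0.017, 0.461, -0.016, 0.049, -0.039, 0.2], [-0.1, 0.017, 0.461, -0.016, 0.049, -0.039, 0.2], [-0.1, 0.017, 0.461, -0.016, 0.049, -0.039, 0.2], [-0.1, 0.017, 0.461, -0.016, 0.049, -0.039, 0.2], [-0.1, 0.017, 0.461, -0.016, 0.049, -0.039, 0.2], [-0.1, 0.017, 0.461, -0.016, 0.049, -0.039, 0.2], [-0.1, 0.017, 0.461, -0.016, 0.049, -0.039, 0.2]],
  ],
)

```text
clock: 19.45
position: [0.6169, -0.113, 0.1572]
tool_rot: [-3.141, 0.366, -3.01]
force: [-0.2, -0.0, 0.2]
grip_width: 0.0511
finger_force: 0.0
```

```bash
python3 - <<'E'
from h import *
st=observe();show(st);Rt=tool(7.5,21);g=np.array([.652,-.1085,.064])+.0195*Rt[:,2]
plan(st,g,Rt,10)
E
```

```text
t 19.45 pos [ 0.6169 -0.113   0.1572] z [ 0.355  0.047 -0.934] x az 7.52 lean 20.98 y.z -0.0002 q [ 0.62  0.56 -0.65  1.95  0.61  0.44  1.29] F [-0.2 -0.   0.2] w 0.0511
10 rows of [0.001, -0.001, 0.596, -0.0, -0.0, 0.0] mid [ 0.642 -0.11   0.09 ]
```

Call:
move_arm(
  plan=[
    [[0, 0, 0.596, 0, 0, 0, 0.2], [0, 0, 0.596, 0, 0, 0, 0.2], [0, 0, 0.596, 0, 0, 0, 0.2], [0, 0, 0.596, 0, 0, 0, 0.2], [0, 0, 0.596, 0, 0, 0, 0.2], [0, 0, 0.596, 0, 0, 0, 0.2], [0, 0, 0.596, 0, 0, 0, 0.2], [0, 0, 0.596, 0, 0, 0, 0.2], [0, 0, 0.596, 0, 0, 0, 0.2], [0, 0, 0.596, 0, 0, 0, 0.2]],
  ],
)

```text
clock: 20.45
position: [0.6591, -0.1075, 0.0457]
tool_rot: [-3.141, 0.367, -3.011]
force: [0.4, 0.1, 0.0]
grip_width: 0.0513
finger_force: 0.0
```

Call:
move_arm(
  plan=[
    [[0, 0, 0, 0, 0, 0, 0], [0, 0, 0, 0, 0, 0, -0.1], [0, 0, 0, 0, 0, 0, -0.2], [0, 0, 0, 0, 0, 0, -0.3], [0, 0, 0, 0, 0, 0, -0.4], [0, 0, 0, 0, 0, 0, -1], [0, 0, 0, 0, 0, 0, -1], [0, 0, 0, 0, 0, 0, -1], [0, 0, 0, 0, 0, 0, -1], [0, 0, 0, 0, 0, 0, -1]],
  ],
  grip_force=70,
)

```text
clock: 21.45
position: [0.659, -0.1077, 0.0473]
tool_rot: [-3.141, 0.367, -3.011]
force: [-2.5, 0.5, 5.8]
grip_width: 0.027
finger_force: 68.3
```

```bash
python3 - <<'E'
from look import *
f,st=look('w6',(128,150,256,192))
M=R.from_euler('xyz',st["tool_rot"]).as_matrix()
print("up 7mm:",M.T@[0,0,.007]/.02,"up7 back2:",M.T@[-.002,0,.007]/.02)
E
```

```text
t 21.45 pos [ 0.659  -0.1077  0.0473] z [ 0.356  0.046 -0.933] x az 7.5 lean 21.05 y.z -0.0006 q [ 0.41  0.74 -0.41  1.9   0.78  0.25  1.12] F [-2.5  0.5  5.8] w 0.027
up 7mm: [-1.25741791e-01 -2.19893042e-04 -3.26632751e-01] up7 back2: [-0.03321736  0.01281555 -0.36226008]
```

View pics/w6.png

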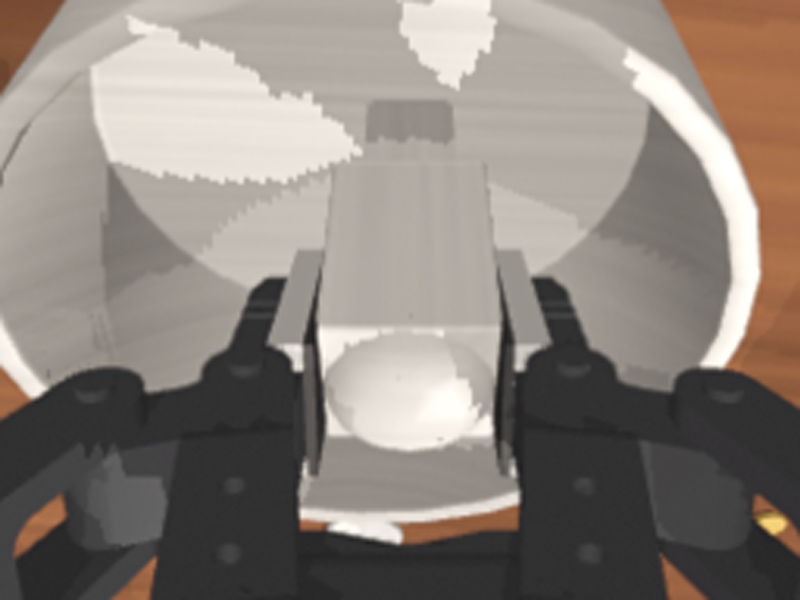

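The stake is held flat and centred between the pads (body edges 320 and 500 px). Lifting.

Call:
move_arm(
  plan=[
    [[-0.126, 0, -0.327, 0, 0, 0, -1], [-0.126, 0, -0.327, 0, 0, 0, -1], [-0.126, 0, -0.327, 0, 0, 0, -1], [-0.033, 0.013, -0.362, 0, 0, 0, -1], [-0.033, 0.013, -0.362, 0, 0, 0, -1], [-0.033, 0.013, -0.362, 0, 0, 0, -1], [-0.033, 0.013, -0.362, 0, 0, 0, -1], [-0.033, 0.013, -0.362, 0, 0, 0, -1], [-0.033, 0.013, -0.362, 0, 0, 0, -1], [-0.033, 0.013, -0.362, 0, 0, 0, -1]],
  ],
)

```text
clock: 22.5
position: [0.6446, -0.1075, 0.1172]
tool_rot: [-3.141, 0.367, -3.011]
force: [-0.5, 0.4, -3.3]
grip_width: 0.0271
finger_force: 69.2
```

```bash
python3 - <<'E'
from kin import *
np.set_printoptions(precision=2,suppress=True)
p,s=pickle.load(open("kin.pkl","rb"));st=observe();show(st)
# stake yaw = az; target az in {23.9,-66.1}
def sim(q,x0,a0,x1,a1,n):
    for t in np.linspace(1/n,1,n):
        q,ex,er=ik(p,s,x0+t*(x1-x0),tool(a0+t*(a1-a0),21),q); print(q,round(ex*1e3,1))
    return q
A=np.array([.53,-.09,.17])
H=lambda a,z:np.array([.4403+.0072*np.cos(np.radians(a)),.3145+.0072*np.sin(np.radians(a)),z])
for a in (23.9,-66.1):
    print(a);q=sim(st["qpos"],st["position"],7.5,A,7.5+.3*(a-7.5),3)
    B=np.array([.47,.13,.18]);q=sim(q,A,7.5+.3*(a-7.5),B,7.5+.8*(a-7.5),4);q=sim(q,B,7.5+.8*(a-7.5),H(a,.13),a,3);sim(q,H(a,.13),a,H(a,.06),a,3)
E
```

```text
t 22.5 pos [ 0.64 -0.11  0.12] z [ 0.35  0.05 -0.93] x az 7.51 lean 21.0 y.z -0.0002 q [ 0.53  0.64 -0.57  1.91  0.68  0.39  1.22] F [-0.5  0.4 -3.3] w 0.0271
23.9
[ 0.58  0.57 -0.62  2.    0.66  0.37  1.25] 0.0
[ 0.66  0.5  -0.68  2.07  0.62  0.36  1.3 ] 0.0
[ 0.75  0.43 -0.77  2.14  0.56  0.37  1.37] 0.0
[ 0.63  0.39 -0.75  2.2   0.58  0.34  1.26] 0.0
[ 0.49  0.35 -0.73  2.24  0.62  0.32  1.14] 0.0
[ 0.34  0.32 -0.7   2.27  0.66  0.32  1.  ] 0.0
[ 0.18  0.3  -0.68  2.28  0.71  0.33  0.85] 0.0
[-0.06  0.34 -0.58  2.27  0.88  0.34  0.56] 0.0
[-0.25  0.4  -0.53  2.23  1.02  0.36  0.32] 0.0
[-0.4   0.47 -0.51  2.18  1.1   0.41  0.16] 0.0
[-0.44  0.51 -0.46  2.2   1.24  0.38  0.03] 0.0
[-0.47  0.55 -0.43  2.21  1.4   0.36 -0.13] 0.0
[-0.46  0.61 -0.44  2.22  1.56  0.38 -0.29] 0.0
-66.1
[ 0.45  0.53 -0.48  2.01  0.67  0.34  1.04] 0.0
[ 0.36  0.44 -0.4   2.1   0.67  0.32  0.87] 0.0
[ 0.28  0.35 -0.34  2.18  0.68  0.34  0.69] 0.0
[ 0.04  0.32 -0.26  2.21  0.77  0.42  0.28] 0.0
[-0.14  0.32 -0.25  2.21  0.79  0.54 -0.04] 0.0
[-0.29  0.34 -0.26  2.17  0.74  0.67 -0.29] 0.0
[-0.42  0.37 -0.27  2.1   0.67  0.8  -0.5 ] 0.0
[-0.53  0.45 -0.28  2.03  0.65  0.87 -0.67] 0.0
[-0.63  0.53 -0.28  1.94  0.61  0.93 -0.81] 0.0
[-0.71  0.61 -0.28  1.84  0.57  1.   -0.92] 0.0
[-0.72  0.64 -0.27  1.85  0.59  0.96 -0.95] 0.0
[-0.73  0.68 -0.26  1.86  0.61  0.92 -0.98] 0.0
[-0.74  0.72 -0.24  1.86  0.63  0.88 -1.01] 0.0
```

```bash
python3 - <<'E'
from h import *
f,st=pickle.load(open("pics/w6.pkl","rb"))
M=R.from_euler('xyz',st["tool_rot"]).as_matrix()
c=lambda x,y:((x+.5)/3.125-.5+128,(y+.5)/3.125-.5+150)
a=np.radians(7.5);u=np.array([np.cos(a),np.sin(a),0])
for e in ((318,328),(410,327),(503,326)):
    P=onz(f,c(*e),.074,st);print(P,P+.014*u,"rel tcp: along az",(P+.014*u-st["position"])@u,"lateral",(P-st["position"])@M[:,1])
st=observe();A=np.array([.53,-.09,.17]);RA=tool(-14,21);plan(st,A,RA,10)
mk=lambda x,Rt:dict(position=np.array(x),tool_rot=R.from_matrix(Rt).as_euler('xyz'))
B=np.array([.47,.13,.18]);RB=tool(-52,21);plan(mk(A,RA),B,RB,12)
RH=tool(-66.1,21);h=np.radians(-66.1);H=np.array([.4403+.0072*np.cos(h),.3145+.0072*np.sin(h),.125]);plan(mk(B,RB),H,RH,11);print(H)
E
```

```text
[ 0.64048003 -0.12430692  0.074     ] [ 0.65436026 -0.12247955  0.074     ] rel tcp: along az -0.006514221409800803 lateral -0.014060423968807738
[ 0.63845607 -0.11087112  0.074     ] [ 0.6523363  -0.10904375  0.074     ] rel tcp: along az -0.006767139442782789 lateral -0.00047543531692885655
[ 0.63645355 -0.09731385  0.074     ] [ 0.65033378 -0.09548648  0.074     ] rel tcp: along az -0.00698295380545492 lateral 0.013227192020354632
10 rows of [0.446, 0.066, -0.454, 0.128, 0.0, 0.335] mid [ 0.575 -0.102  0.149]
12 rows of [0.642, 0.664, -0.291, 0.189, 0.0, 0.493] mid [0.477 0.034 0.176]
11 rows of [0.794, 0.321, -0.037, 0.077, 0.0, 0.199] mid [0.45  0.226 0.15 ]
[0.44321702 0.30791737 0.125     ]
```

Call:
move_arm(
  plan=[
    [[0.446, 0.066, -0.454, 0.128, 0, 0.335, -1], [0.446, 0.066, -0.454, 0.128, 0, 0.335, -1], [0.446, 0.066, -0.454, 0.128, 0, 0.335, -1], [0.446, 0.066, -0.454, 0.128, 0, 0.335, -1], [0.446, 0.066, -0.454, 0.128, 0, 0.335, -1], [0.446, 0.066, -0.454, 0.128, 0, 0.335, -1], [0.446, 0.066, -0.454, 0.128, 0, 0.335, -1], [0.446, 0.066, -0.454, 0.128, 0, 0.335, -1], [0.446, 0.066, -0.454, 0.128, 0, 0.335, -1], [0.446, 0.066, -0.454, 0.128, 0, 0.335, -1]],
  ],
)

```text
clock: 23.5
position: [0.5297, -0.0898, 0.1699]
tool_rot: [3.141, 0.367, 2.895]
force: [-1.0, -0.4, -4.0]
grip_width: 0.0268
finger_force: 69.4
```

Call:
move_arm(
  plan=[
    [[0.642, 0.664, -0.291, 0.189, 0, 0.493, -1], [0.642, 0.664, -0.291, 0.189, 0, 0.493, -1], [0.642, 0.664, -0.291, 0.189, 0, 0.493, -1], [0.642, 0.664, -0.291, 0.189, 0, 0.493, -1], [0.642, 0.664, -0.291, 0.189, 0, 0.493, -1], [0.642, 0.664, -0.291, 0.189, 0, 0.493, -1], [0.642, 0.664, -0.291, 0.189, 0, 0.493, -1], [0.642, 0.664, -0.291, 0.189, 0, 0.493, -1], [0.642, 0.664, -0.291, 0.189, 0, 0.493, -1], [0.642, 0.664, -0.291, 0.189, 0, 0.493, -1]],
  ],
)

```text
clock: 24.5
position: [0.4696, 0.0925, 0.1782]
tool_rot: [3.14, 0.366, 2.342]
force: [0.4, 0.4, -4.0]
grip_width: 0.0275
finger_force: 69.5
```

Call:
move_arm(
  plan=[
    [[0.642, 0.664, -0.291, 0.189, 0, 0.493, -1], [0.642, 0.664, -0.291, 0.189, 0, 0.493, -1], [0.794, 0.321, -0.037, 0.077, 0, 0.199, -1], [0.794, 0.321, -0.037, 0.077, 0, 0.199, -1], [0.794, 0.321, -0.037, 0.077, 0, 0.199, -1], [0.794, 0.321, -0.037, 0.077, 0, 0.199, -1], [0.794, 0.321, -0.037, 0.077, 0, 0.199, -1], [0.794, 0.321, -0.037, 0.077, 0, 0.199, -1], [0.794, 0.321, -0.037, 0.077, 0, 0.199, -1], [0.794, 0.321, -0.037, 0.077, 0, 0.199, -1]],
  ],
)

```text
clock: 25.5
position: [0.4463, 0.2599, 0.1396]
tool_rot: [3.141, 0.365, 2.054]
force: [-0.5, 0.2, -3.9]
grip_width: 0.0268
finger_force: 69.5
```

```bash
python3 - <<'E'
from h import *
st=observe();show(st)
RH=tool(-66.1,21);h=np.radians(-66.1);H=np.array([.4403+.0069*np.cos(h),.3145+.0069*np.sin(h),.115]);plan(st,H,RH,6);print(H)
E
```

```text
t 25.5 pos [0.4463 0.2599 0.1396] z [ 0.166 -0.316 -0.934] x az -62.31 lean 20.93 y.z 0.0003 q [-0.69  0.54 -0.23  1.93  0.58  0.93 -0.82] F [-0.5  0.2 -3.9] w 0.0268
6 rows of [0.422, 0.153, 0.058, 0.038, -0.002, 0.098] mid [0.444 0.292 0.123]
[0.44309548 0.30819165 0.115     ]
```

Call:
move_arm(
  plan=[
    [[0.422, 0.153, 0.058, 0.038, -0.002, 0.098, -1], [0.422, 0.153, 0.058, 0.038, -0.002, 0.098, -1], [0.422, 0.153, 0.058, 0.038, -0.002, 0.098, -1], [0.422, 0.153, 0.058, 0.038, -0.002, 0.098, -1], [0.422, 0.153, 0.058, 0.038, -0.002, 0.098, -1], [0.422, 0.153, 0.058, 0.038, -0.002, 0.098, -1], [0, 0, 0, 0, 0, 0, -1], [0, 0, 0, 0, 0, 0, -1], [0, 0, 0, 0, 0, 0, -1], [0, 0, 0, 0, 0, 0, -1]],
  ],
)

```text
clock: 26.5
position: [0.4436, 0.3068, 0.1151]
tool_rot: [3.141, 0.368, 1.988]
force: [-0.2, -0.1, -3.8]
grip_width: 0.0269
finger_force: 69.5
```

```bash
python3 - <<'E'
from h import *
st=observe();show(st)
RH=tool(-66.1,21.05);h=np.radians(-66.1);H=np.array([.4403+.0069*np.cos(h),.3145+.0069*np.sin(h),.089]);print(H);plan(st,H,RH,8)
M=R.from_euler('xyz',st["tool_rot"]).as_matrix();print("down 2mm",M.T@[0,0,-.002]/.02)
E
```

```text
t 26.5 pos [0.4436 0.3068 0.1151] z [ 0.146 -0.328 -0.933] x az -66.07 lean 21.06 y.z 0.0001 q [-0.75  0.63 -0.23  1.84  0.56  0.96 -0.92] F [-0.2 -0.1 -3.8] w 0.0269
[0.44309548 0.30819165 0.089     ]
8 rows of [0.067, 0.001, 0.149, 0.0, 0.0, 0.001] mid [0.443 0.308 0.099]
down 2mm [ 3.59298346e-02 -1.12194582e-05  9.33222742e-02]
```

Call:
move_arm(
  plan=[
    [[0.067, 0.001, 0.149, 0, 0, 0, -1], [0.067, 0.001, 0.149, 0, 0, 0, -1], [0.067, 0.001, 0.149, 0, 0, 0, -1], [0.067, 0.001, 0.149, 0, 0, 0, -1], [0.067, 0.001, 0.149, 0, 0, 0, -1], [0.067, 0.001, 0.149, 0, 0, 0, -1], [0.067, 0.001, 0.149, 0, 0, 0, -1], [0.067, 0.001, 0.149, 0, 0, 0, -1], [0, 0, 0, 0, 0, 0, -1], [0, 0, 0, 0, 0, 0, -1]],
  ],
)

```text
clock: 27.5
position: [0.4429, 0.3085, 0.0887]
tool_rot: [-3.141, 0.367, 1.989]
force: [-0.1, 0.0, -3.2]
grip_width: 0.0272
finger_force: 69.5
```

Call:
move_arm(
  plan=[
    [[0.018, 0, 0.047, 0, 0, 0, -1], [0.018, 0, 0.047, 0, 0, 0, -1], [0.018, 0, 0.047, 0, 0, 0, -1], [0.018, 0, 0.047, 0, 0, 0, -1], [0.018, 0, 0.047, 0, 0, 0, -1], [0.018, 0, 0.047, 0, 0, 0, -1], [0.018, 0, 0.047, 0, 0, 0, -1], [0, 0, 0, 0, 0, 0, -1], [0, 0, 0, 0, 0, 0, -1], [0, 0, 0, 0, 0, 0, -1]],
  ],
)

```text
clock: 28.5
position: [0.443, 0.3085, 0.0817]
tool_rot: [-3.141, 0.367, 1.989]
force: [0.2, 0.2, -3.0]
grip_width: 0.0271
finger_force: 69.5
```

The tang is 4 mm inside the socket with no side force. Continuing down.

Call:
move_arm(
  plan=[
    [[0.027, 0, 0.07, 0, 0, 0, -1], [0.027, 0, 0.07, 0, 0, 0, -1], [0.027, 0, 0.07, 0, 0, 0, -1], [0.027, 0, 0.07, 0, 0, 0, -1], [0.027, 0, 0.07, 0, 0, 0, -1], [0.027, 0, 0.07, 0, 0, 0, -1], [0.027, 0, 0.07, 0, 0, 0, -1], [0.027, 0, 0.07, 0, 0, 0, -1], [0.027, 0, 0.07, 0, 0, 0, -1], [0.027, 0, 0.07, 0, 0, 0, -1]],
  ],
)

```text
clock: 29.5
position: [0.443, 0.3085, 0.0666]
tool_rot: [-3.141, 0.367, 1.989]
force: [-1.3, 0.1, -3.6]
grip_width: 0.027
finger_force: 69.5
```

Call:
move_arm(
  plan=[
    [[0.018, 0, 0.047, 0, 0, 0, -1], [0.018, 0, 0.047, 0, 0, 0, -1], [0.018, 0, 0.047, 0, 0, 0, -1], [0.018, 0, 0.047, 0, 0, 0, -1], [0.018, 0, 0.047, 0, 0, 0, -1], [0.018, 0, 0.047, 0, 0, 0, -1], [0, 0, 0, 0, 0, 0, -1], [0, 0, 0, 0, 0, 0, -1], [0, 0, 0, 0, 0, 0, -1], [0, 0, 0, 0, 0, 0, -1]],
  ],
)

```text
clock: 30.5
position: [0.443, 0.3085, 0.0607]
tool_rot: [-3.142, 0.367, 1.989]
force: [0.4, 0.0, -3.5]
grip_width: 0.0267
finger_force: 69.5
```

Expected home is at z of about 0.058 m, so I'll creep down until contact.

Call:
move_arm(
  plan=[
    [[0.009, 0, 0.023, 0, 0, 0, -1], [0.009, 0, 0.023, 0, 0, 0, -1], [0.009, 0, 0.023, 0, 0, 0, -1], [0.009, 0, 0.023, 0, 0, 0, -1], [0, 0, 0, 0, 0, 0, -1], [0, 0, 0, 0, 0, 0, -1], [0, 0, 0, 0, 0, 0, -1], [0, 0, 0, 0, 0, 0, -1], [0, 0, 0, 0, 0, 0, -1], [0, 0, 0, 0, 0, 0, -1]],
  ],
)

```text
clock: 31.5
position: [0.443, 0.3085, 0.0587]
tool_rot: [-3.141, 0.367, 1.989]
force: [0.7, 0.8, -3.2]
grip_width: 0.027
finger_force: 69.5
```

Call:
move_arm(
  plan=[
    [[0.004, 0, 0.012, 0, 0, 0, -1], [0.004, 0, 0.012, 0, 0, 0, -1], [0, 0, 0, 0, 0, 0, -1], [0, 0, 0, 0, 0, 0, -1], [0, 0, 0, 0, 0, 0, -1], [0, 0, 0, 0, 0, 0, -1], [0, 0, 0, 0, 0, 0, -1], [0, 0, 0, 0, 0, 0, -1], [0, 0, 0, 0, 0, 0, -1], [0, 0, 0, 0, 0, 0, -1]],
  ],
)

```text
clock: 32.5
position: [0.443, 0.3085, 0.0583]
tool_rot: [-3.142, 0.367, 1.989]
force: [-2.4, 0.3, 5.1]
grip_width: 0.0272
finger_force: 70.6
```

Contact at 0.0583 m, exactly the home height. Releasing and backing off.

Call:
move_arm(
  plan=[
    [[0, 0, 0, 0, 0, 0, -0.3], [0, 0, 0, 0, 0, 0, -0.1], [0, 0, 0, 0, 0, 0, 0.2], [0, 0, 0, 0, 0, 0, 0.5], [0, 0, 0, 0, 0, 0, 0.5], [0, 0, 0, 0, 0, 0, 0.5], [0, 0, 0, 0, 0, 0, 0.5], [0, 0, -0.3, 0, 0, 0, 0.5], [0, 0, -0.5, 0, 0, 0, 0.5], [0, 0, -0.8, 0, 0, 0, 0.5]],
  ],
  grip_force=20,
)

```text
clock: 33.5
position: [0.438, 0.319, 0.0886]
tool_rot: [-3.141, 0.368, 1.989]
force: [-0.2, -0.4, -0.4]
grip_width: 0.0637
finger_force: 0.0
```

Call:
move_arm(
  plan=[
    [[0, 0, -0.8, 0, 0, 0, 0.5], [0, 0, -0.8, 0, 0, 0, 0.5], [0, 0, -0.8, 0, 0, 0, 0.5], [0, 0, -0.8, 0, 0, 0, 0.5], [0, 0, -0.8, 0, 0, 0, 0.5], [0, 0, -0.6, 0, 0, 0, 0.5], [0, 0, 0, 0, 0, 0, 0.5], [0, 0, 0, 0, 0, 0, 0.5], [0, 0, 0, 0, 0, 0, 0.5], [0, 0, 0, 0, 0, 0, 0.5]],
  ],
)

```text
clock: 34.5
position: [0.4249, 0.3488, 0.1734]
tool_rot: [-3.14, 0.368, 1.989]
force: [-0.0, 0.3, 0.1]
grip_width: 0.0638
finger_force: 0.0
```

```bash
python3 - <<'E'
from look import *
f,st=look('w7'); t=grab_frame("top"); s=grab_frame("scene")
B=lambda i,x,y,w,h,W,H:cv2.resize(i[y:y+h,x:x+w],(W,H),interpolation=cv2.INTER_CUBIC)
w=B(f["color"],160,60,200,150,400,300);a=B(t["color"],250,80,180,135,400,300)
b=B(s["color"],120,160,240,180,400,300);c=B(s["color"],270,150,80,60,400,300)
cv2.imwrite("pics/fin.png",np.vstack([np.hstack([w,a]),np.hstack([b,c])])[:,:,::-1])
E
```

```text
t 34.5 pos [0.4249 0.3488 0.1734] z [ 0.145 -0.329 -0.933] x az -66.05 lean 21.08 y.z -0.001 q [-0.8   0.57 -0.26  1.75  0.49  1.11 -0.9 ] F [-0.   0.3  0.1] w 0.0638
```

View pics/fin.png

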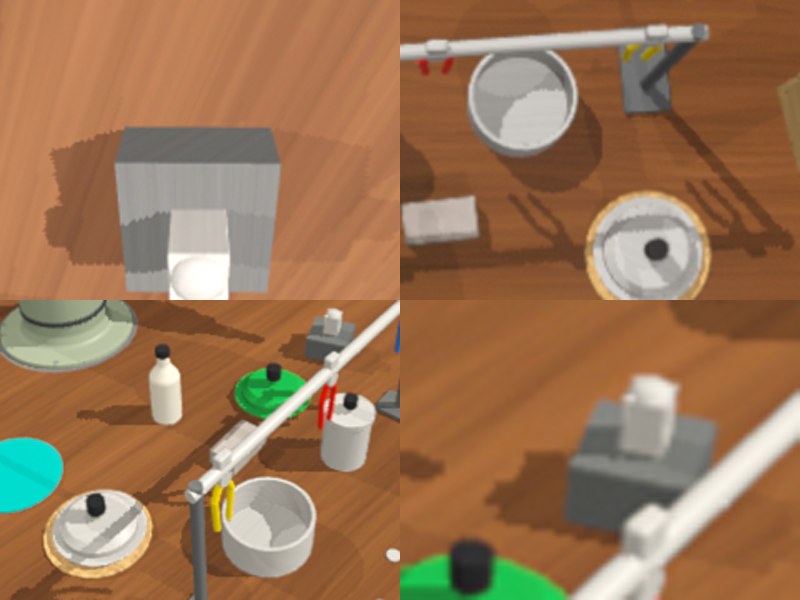

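The final view shows the lid level and centred on the cork mat, knob at (656,250), and the stake seated with its shoulder on the block at (650,415). The pot, bottle, brick and jar are standing where they were.

```bash
python3 -c "
from workcell import job_done
print(job_done())"
```

```text
the job is handed in; nothing more can be done
None
```

I laid the lid right way up on the cork mat, plugged the stake fully home in the block's socket, and handed the job in at about 34.7 s; the final pictures show the pot, jar, bottle and brick where they were, and no verdict came back.

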